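Close a ball clock in its split holding block and keep it pressed

ROBOT

A 6-joint arm with a two-finger parallel gripper is mounted at the origin on the work surface. World frame = base frame: x ahead of the robot, y to its left, z up, the work surface at z = 0. Lengths are in m, angles in rad, forces in N, time in s.
With the tool pointing down it reaches from about 0.225 to 0.875 m from the base axis. Payload 3.4 kg.
Tool frame: the origin (TCP) lies midway between the tips of the shut fingers; the grasp point (between the pads) lies 19 mm behind it (manip.pinch_z is the z of the grasp point in the tool frame, in m); z points along the fingers, x is the direction in which the jaws open and shut, and the axes are right-handed (so a half turn about z gives the same grasp; the last joint's range is limited). The gripper opens to 85 mm and grips with 20 to 120 N. Pads are 22 mm wide; open, the fingers measure 114 mm over their backs; the gripper's body (76 mm by 85 mm) begins 54 mm behind the grasp point. The pads swing forward as they close: fully open they stand 13 mm farther back than shut.
Start: joints at [1.219, 0.276, 1.505, -0, 1.361, -0.121], TCP at [0.132, 0.56, 0.231] pointing down, gripper open.
Joint ranges: [-2.89, 2.89], [-0.75, 2.08], [0.22, 2.7], [-1.18, 4.32], [0.11, 2.71], [-2.7, 2.7]. Speed limits (rad/s): [2.57, 2.57, 3.14, 3.14, 3.14, 3.14].

INTERFACE

Orientations are given as a unit quaternion [w, x, y, z].
In Python, from rig import manip gives the robot as it stands. The module is installed in compiled form; this text tells all that it offers.
- The arm moves only by the tool drive_tool, never from a script. Its argument "steps" is a list of rows, each a list of 5 numbers: the shift along the tool's x, y, z in mm, then the turn about the tool's z in rad, then the gripper command: -1 is shut, 1 is fully open, values between are in proportion. A call has 1 to 5 rows; each row is the pose to reach, as a shift and turn from the pose measured when the call began, along the tool's axes at that moment; what a row does not reach only later rows make up. A row lasts 1/10 s, in which the tool goes at most 50 mm and 8.59 degrees, less where a joint would pass 70% of its speed; a pose out of reach is approached as far as the arm can. A call with a gripper value outside its range is refused whole. The fingers move at their own pace and stop on an object; "squeeze" is the grip in N (left out, the last holds). Time passes only in rows, so rows that repeat a pose let the fingers close. It gives the time, the measured TCP pose, the force and the opening at its end, in the units of the state.
- manip.get_state(): the state, without advancing time (a new reading comes with each control period).
- manip.get_image(name): name is "side" or "top"; returns the picture (480x640x3 uint8, blue, green, red); there is no depth.
- manip.get_calibration(name): a dict with "camera_matrix" (3x3 intrinsics, pixels), "distortion" ([k1, k2, p1, p2, k3] as OpenCV has them; the pictures are not rectified), "rvec" (rotation vector, rad) and "tvec" (3), from world to camera coordinates, as OpenCV has them. Camera axes: x right, y down, z forward; pixel columns grow to the right and rows downward; lengths in m; the calibration is good to about 2 mm. A picture is of the moment at which its call begins. get_calibration takes no time and is no camera call.
- manip.sign_off(): hands the job in, once; it reports no verdict.
Trained networks look in the newest picture that a camera, given by its name, has taken for a name from the list of things; names that differ only in an ending like _2 or _b are one class to them, and where a whole thing is asked for, a point or a joint stands for the part that bears it (a point fixed in the world has none). Each returns a list of dicts, best first, with "conf" (0 to 1); they miss things now and then, are a little off and sometimes report something else, mostly with a low value. They report only what shows in the picture. A call takes as long as a camera call. They do not tell look-alikes from the thing itself.
- manip.masks_of(camera, name): "pixels" (480x640 bool, what is visible of it) and "location" ([column, row] in pixels, amid what is visible of it).
The state is a dict: "clock": time; "qpos": joint angles; "qd": joint speeds; "effort": joint torques, N m; "position": TCP position; "ee_rot": TCP orientation; "contact_force": force on the tool from outside, world axes, zero at the start; "moment": the same for the moment, N m; "width": finger opening in m.
Only numpy, scipy, OpenCV 4.12 (cv2) and the standard library are available. Lean on these libraries where they do the work, as an engineer would, in place of code of your own. Each camera call takes 0.05 s, during which the arm holds its last target.

TASK

Lift the ball-shaped steel clock by its stem and lower it gently, upright, into the deep round well of the lower oak half on the spring stand, and let go of it. Then set the oak upper half on the two steel dowels until it is fully home, and press it down so that the lower half sinks about 6 mm on its springs. Finish like that, with the hand still on the upper half holding the pair pressed together; leave the other things on the bench where they are.

Things in the scene. Friction and masses are not known exactly. Their poses are not given: they have to be found in the camera images.
- clock_center (a point): Centre (half-way up, 31 mm above its foot) of the loose ball clock: a steel globe 42 mm in diameter with a thin brass band, standing upright on a flat foot 24 mm across; from its top, 38 mm above the foot, a plain round stem 12 mm in diameter rises to 62 mm above the foot. About 120 g. z axis up along the stem; its yaw means nothing.
- lower_top (a point): Centre of the top face of the lower oak half (150 mm along x, 80 mm along y, 52 mm high) on its sprung stand; the face is 78 mm above the bench when not pressed. In its middle opens the well, a round blind bore 52 mm in diameter and 40 mm deep; two upright steel dowels stand 52 mm either side of the centre along x. z axis up.
- well_floor (a point): Centre of the flat floor of the well, 40 mm below the top face. With the clock in the well its stem sticks out 22 mm above the top face.
- dowel_a (a point): Tip of the dowel on the +x side of the lower half: 12 mm in diameter, 22 mm high, the last 8 mm tapering to a 6 mm tip.
- dowel_b (a point): Tip of the like dowel on the -x side, 104 mm from the other.
- lower (a joint): How far the lower half has sunk on its springs, m: 0 up, 0.012 fully bottomed. The springs (1200 N/m) are preloaded, so it stays at 0 under the weight of clock and upper half; a push on top begins to sink it at about 4 N, and 6 mm takes about 12 N.
- cover_center (a point): Centre (half-way up, 34 mm above its underside) of the loose upper oak half: a block 140 mm along x, 80 mm along y, 42 mm high, lying right way up on the bench, with a grip rib on top, 70 mm along x, 24 mm wide along y, 26 mm high (rib top 68 mm above the underside). About 300 g. Fully home, its underside lies on the top face of the lower half and this point is 34 mm above that face.
- clock: The ball clock; origin at the centre of its foot.
- cover: The upper oak half; origin at the centre of its underside. In the underside open two holes, 14 mm in diameter and 32 mm deep, 52 mm either side of the centre along x, and in the middle a recess 40 mm in diameter and 32 mm deep that takes the clock's stem. It fits either way round.
- stand: Steel foot (180 x 110 x 12 mm, fixed to the bench) of the sprung stand that carries the lower half; origin on the bench under the well, x along the line of the dowels.
- tweezers: Bystander: steel tweezers 130 mm long, lying beyond the task's things.
- holder: Bystander: movement holder, two steel rods with black blocks, 135 x 56 x 26 mm.
- screwdriver: Bystander: screwdriver 140 mm long, at the right.
- oilpot: Bystander: white ceramic oil pot, 32 mm across, 22 mm high, at the near left.
- loupe: Bystander: black eyeglass tube 34 mm across, 28 mm high, at the near right.
- jar: Bystander: clear jar 50 mm across, 55 mm high, at the left.
Not all that is in view belongs to the job. Leave any blue or purple look-alike of the clock alone. Leave any turquoise look-alike of the cover alone.

How it is judged:
On the way, in this order (a step that is already met when the one before it is completed fails the run):
1. the clock stands upright on the floor of the well, let go (horizontal distance between clock_center and well_floor below 0.008 m and z of clock_center in the frame of well_floor below 0.035 m and angle between clock_center's own z axis and vertical below 0.2 rad and contact force between clock and the fingers below 0.1 N and linear speed of clock below 0.03 m/s), for 0.2 s.
2. the upper half is on both dowels, fully home, over the clock (horizontal distance between cover_center and lower_top below 0.004 m and z of cover_center in the frame of lower_top below 0.0365 m and angle between the x axis of cover_center and the x axis of lower_top, either way round below 0.06 rad and angle between the z axis of cover_center and the z axis of lower_top, either way round below 0.05 rad and horizontal distance between clock_center and well_floor below 0.008 m and z of clock_center in the frame of well_floor below 0.035 m and angle between clock_center's own z axis and vertical below 0.2 rad), for 0.2 s.
At the end, for the whole second after the job is handed in: The clock stands upright (0.2 rad) on the well floor; the upper half is home on both dowels (centre within 4 mm, gap under 2.5 mm, square within 0.06 rad); the robot's fingers, still on it, hold the lower half sunk 3.5 to 9 mm on its springs, at rest (all of step 2 and value of joint lower between 0.0035 and 0.009 m and contact force between cover and the fingers above 2 N and contact force between cover and stand above 5 N and linear speed of cover below 0.02 m/s); the arm keeps its last pose, push and grip.
It fails at once if the clock is dropped or slammed into the well (faster than 0.45 m/s inside it) (horizontal distance between clock_center and well_floor below 0.02 m and z of clock_center in the frame of well_floor below 0.066 m and linear speed of clock above 0.45 m/s).
It fails at once if the clock is pushed hard against the lower half (over 30 N) (contact force between clock and stand above 30 N).
It fails at once if another thing on the bench is shifted by more than 30 mm (distance of any of tweezers, holder, screwdriver, oilpot, loupe, jar from where it was at the start of the episode above 0.03 m).
It also fails if it takes over 64 s, if anything falls off the work surface, if the arm or the gripper's body presses on something with over 40 N, if the wrist force passes 120 N, or if a joint passes its speed limit or range.

## Working session

There is one attempt and no reset: what is moved stays moved. The work goes in short steps, Python scripts to look and compute and a tool call to move; the robot and the scene stay as the last step left them, time stands still between calls to the robot, and variables do not carry over. Pictures are saved under pics/ and viewed, and the job is handed in when it is done.

Besides the shell and the picture viewer there is one more tool, called after ">>>" as name(argument=value, ...), one argument or row to a line, values as JSON. drive_tool: Moves the arm, as the interface text tells. Its arguments: {"type":"object","properties":{"steps":{"type":"array","items":{"type":"array","items":{"type":"number"}}},"squeeze":{"type":"number"}},"required":["steps"]}

```bash
mkdir -p pics
python3 - <<'E'
from rig import manip
import cv2,numpy as np
s=manip.get_state(); print({k:np.round(v,3).tolist() for k,v in s.items()}, manip.pinch_z)
for c in("side","top"):
    im=manip.get_image(c); cv2.imwrite(f"pics/{c}0.png",im)
    k=manip.get_calibration(c); R=cv2.Rodrigues(np.array(k["rvec"]))[0]
    print(c,np.array(k["camera_matrix"]).round(1).tolist(),np.round(k["distortion"],3),"campos",(-R.T@np.array(k["tvec"]).ravel()).round(3),"fwd",R[2].round(3))
E
```

```text
{'clock': 0.0, 'qpos': [1.219, 0.277, 1.506, 0.0, 1.361, -0.121], 'qd': [-0.001, 0.0, -0.001, 0.0, 0.001, -0.001], 'effort': [0.001, -41.678, -24.58, 0.0, 0.011, 0.0], 'position': [0.131, 0.559, 0.23], 'ee_rot': [0.0, 0.784, 0.621, -0.001], 'contact_force': [0.143, 0.08, -0.04], 'moment': [-0.026, -0.035, 0.044], 'width': 0.085} -0.0187
side [[491.3, 0.0, 318.1], [0.0, 491.3, 237.1], [0.0, 0.0, 1.0]] [-0.051  0.     0.     0.     0.   ] campos [-0.016 -0.706  0.941] fwd [ 0.393  0.597 -0.699]
top [[563.7, 0.0, 323.0], [0.0, 563.7, 244.3], [0.0, 0.0, 1.0]] [0.046 0.    0.    0.    0.   ] campos [0.308 0.013 1.206] fwd [ 0.149 -0.012 -0.989]
```

View pics/side0.png

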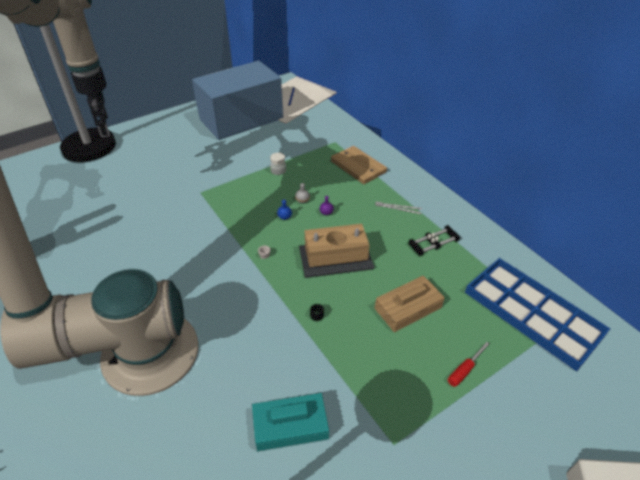

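View pics/top0.png

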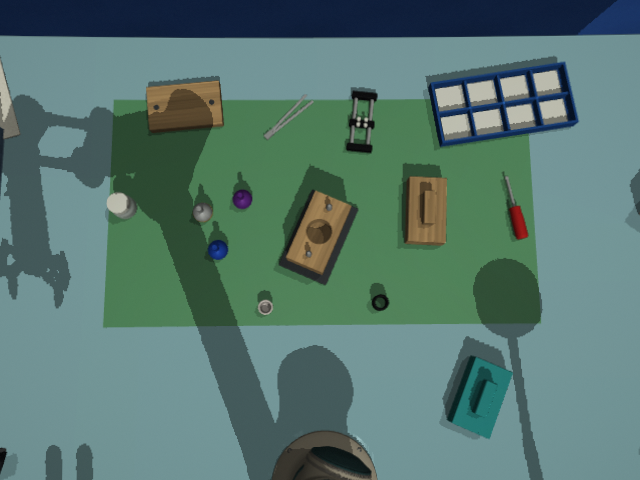

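```bash
cat > h.py <<'E'
from rig import manip
import cv2,numpy as np
def cal(c):
    k=manip.get_calibration(c); return np.array(k["camera_matrix"]),np.array(k["distortion"]),np.array(k["rvec"],float),np.array(k["tvec"],float).ravel()
def ray(c,uv):
    K,D,r,t=cal(c); R=cv2.Rodrigues(r)[0]
    p=cv2.undistortPoints(np.array(uv,float).reshape(-1,1,2),K,D).reshape(-1,2)
    d=np.c_[p,np.ones(len(p))]@R
    return -R.T@t,d
def atz(c,uv,z):
    o,d=ray(c,uv); return o+d*((z-o[2])/d[:,2])[:,None]
def proj(c,P):
    K,D,r,t=cal(c); return cv2.projectPoints(np.array(P,float).reshape(-1,1,3),r,t,K,D)[0].reshape(-1,2)
def tri(uvs,uvt):
    A=np.zeros((3,3));b=np.zeros(3)
    for c,uv in(("side",uvs),("top",uvt)):
        o,d=ray(c,uv);d=d[0]/np.linalg.norm(d[0]);M=np.eye(3)-np.outer(d,d);A+=M;b+=M@o
    return np.linalg.solve(A,b)
E
python3 - <<'E'
from h import *
for c in("side","top"):
    im=manip.get_image(c); ov=im.copy()
    for n in("clock","cover","dowel_a","dowel_b","stand","lower_top","well_floor"):
        try: L=manip.masks_of(c,n)
        except Exception as e: print(c,n,e); continue
        for m in L[:4]:
            print(c,n,round(m["conf"],2),np.round(m["location"],1),int(m["pixels"].sum()))
    np.savez(f"{c}0.npz",im=im)
    box={"top":(180,160,460,300),"side":(250,140,480,340)}[c]
    x0,y0,x1,y1=box
    f=800/(x1-x0)
    cr=cv2.resize(im[y0:y1,x0:x1],None,fx=f,fy=f,interpolation=cv2.INTER_CUBIC) if (y1-y0)*f<=600 else cv2.resize(im[y0:y1,x0:x1],None,fx=600/(y1-y0),fy=600/(y1-y0),interpolation=cv2.INTER_CUBIC)
    cv2.imwrite(f"pics/{c}_crop0.png",cr); print(cr.shape)
print(manip.get_state()["clock"])
E
```

```text
side clock 0.7 [325.6 208.6] 124
side clock 0.62 [283.8 213.8] 176
side clock 0.6 [302.  194.3] 180
side clock 0.45 [336.1 247. ] 2174
side cover 0.85 [408.8 302.3] 2376
side cover 0.85 [286.2 421.2] 3575
side cover 0.31 [433.  242.9] 494
side cover 0.29 [337.5 245.6] 2137
side dowel_a 0.76 [336.8 245.7] 2261
side dowel_b 0.76 [336.8 245.7] 2261
side stand 0.91 [336.  252.1] 3172
side lower_top 0.68 [337.7 249.6] 2246
side well_floor 0.77 [336.9 243.4] 2239
(600, 690, 3)
top clock 0.74 [244.3 199.5] 302
top clock 0.6 [201.9 210.8] 327
top clock 0.54 [217.9 248. ] 322
top clock 0.45 [362.8 121.8] 777
top cover 0.68 [479.6 395.9] 3266
top cover 0.62 [427.2 211.7] 2779
top dowel_a 0.6 [318.2 232.5] 3047
top dowel_b 0.6 [318.2 232.5] 3047
top stand 0.94 [316.8 237.1] 4320
top lower_top 0.6 [317.1 230. ] 2950
top well_floor 0.8 [320.3 232.9] 3074
(400, 800, 3)
0.9
```

View pics/side_crop0.png

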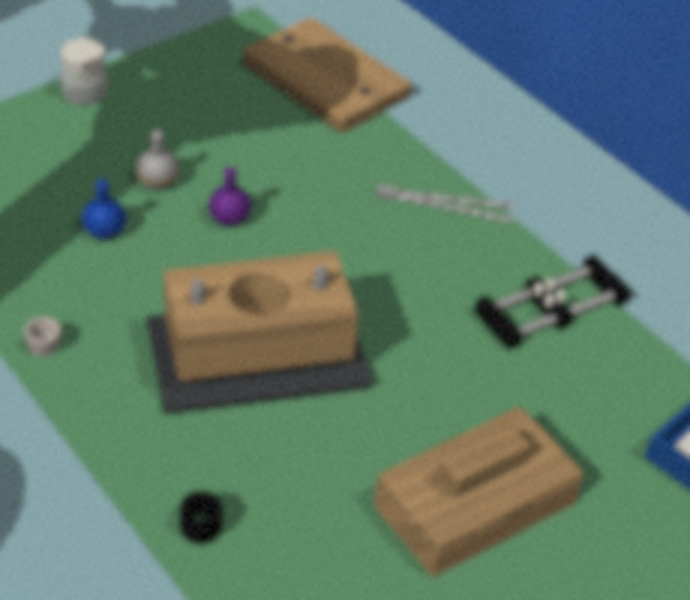

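View pics/top_crop0.png

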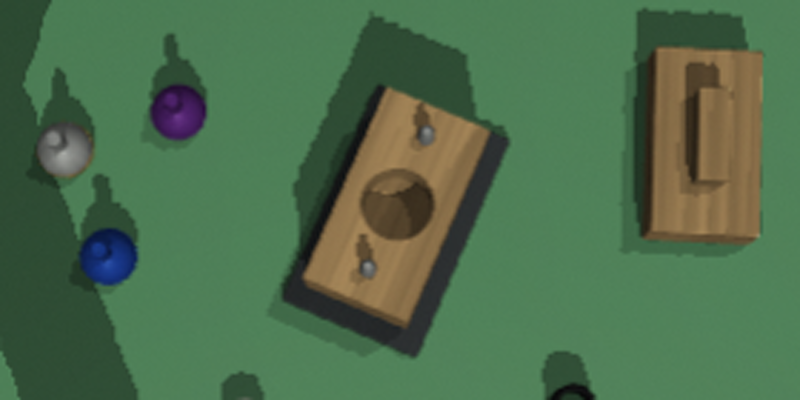

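Three ball clocks show in the top view: steel-grey (203,213), purple (242,199), blue (218,250). The grey one with a brass band is the steel clock. Two covers show: oak (427,210) and turquoise (480,397), so the oak one with the rib. The oak plate at (185,105) has no rib and isn't in the task. The crops confirm these. Next I fit the poses.

```bash
cat > fit.py <<'E'
from h import *
from scipy.optimize import minimize
def wood(im):
    hsv=cv2.cvtColor(cv2.GaussianBlur(im,(3,3),0),cv2.COLOR_BGR2HSV).astype(int)
    return ((hsv[...,0]<24)&(hsv[...,0]>5)&(hsv[...,1]>70)).astype(np.uint8)
def comp(m,uv,rad=70):
    m=cv2.morphologyEx(m,cv2.MORPH_CLOSE,np.ones((7,7),np.uint8))
    n,l,st,ce=cv2.connectedComponentsWithStats(m)
    i=min(range(1,n),key=lambda i:np.hypot(*(ce[i]-uv))+ (1e3 if st[i,4]<300 else 0))
    mm=(l==i).astype(np.uint8); cs,_=cv2.findContours(mm,cv2.RETR_EXTERNAL,cv2.CHAIN_APPROX_NONE)
    o=np.zeros_like(mm);cv2.drawContours(o,cs,-1,1,-1);return o
def box(x,y,yaw,lx,ly,z0,z1):
    c,s=np.cos(yaw),np.sin(yaw)
    return np.array([[x+c*a*lx/2-s*b*ly/2,y+s*a*lx/2+c*b*ly/2,z] for a in(-1,1) for b in(-1,1) for z in(z0,z1)])
def sil(c,boxes,S=8):
    o=np.zeros((480,640),np.uint8)
    o=None
    u=[cv2.convexHull(proj(c,b).astype(np.float32)).reshape(-1,2) for b in boxes]
    return u
def raster(u,roi,S=6):
    x0,y0,x1,y1=roi
    o=np.zeros(((y1-y0)*S,(x1-x0)*S),np.uint8)
    for p in u: cv2.fillPoly(o,[np.round(((p+.5-[x0,y0])*S-.5)*16).astype(np.int32)],1,shift=4)
    return o
def fit(masks,boxf,p0):
    rois={};big={}
    for c,m in masks.items():
        ys,xs=np.nonzero(m);r=(max(xs.min()-15,0),max(ys.min()-15,0),min(xs.max()+15,640),min(ys.max()+15,480))
        rois[c]=r; big[c]=cv2.resize(m[r[1]:r[3],r[0]:r[2]].astype(np.float32),None,fx=6,fy=6,interpolation=cv2.INTER_LINEAR)>.5
    def cost(p):
        return sum((raster(sil(c,boxf(p)),rois[c]).astype(bool)^big[c]).sum()/big[c].sum() for c in masks)
    best=minimize(cost,p0,method="Nelder-Mead",options=dict(initial_simplex=[p0]+[np.array(p0)+d for d in np.diag([.01,.01,.08])],xatol=1e-4,fatol=1e-5))
    return best.x,best.fun
coverbox=lambda p:[box(*p,.14,.08,0,.042),box(*p,.07,.024,.042,.068)]
lowerbox=lambda p:[box(*p,.15,.08,.026,.078)]
E
python3 - <<'E'
from fit import *
M={c:wood(np.load(f"{c}0.npz")["im"]) for c in("side","top")}
cov={"side":comp(M["side"],(409,302)),"top":comp(M["top"],(427,211))}
low={"side":comp(M["side"],(337,247)),"top":comp(M["top"],(319,232))}
for n,m,b,p0 in(("cover",cov,coverbox,[*atz("top",[427,211],.03)[0,:2],0.]),("lower",low,lowerbox,[*atz("top",[319,232],.06)[0,:2],-.45])):
    for k in(("side","top"),("top",),("side",)):
        x,f=fit({c:m[c] for c in k},b,p0); print(n,k,x.round(4),round(f,4),[int(m[c].sum()) for c in k])
    for c in("side","top"):
        im=np.load(f"{c}0.npz")["im"]
        u=sil(c,b(fit(m,b,p0)[0])); r=(250,140,480,340) if c=="side" else (270,160,470,300)
        cr=cv2.resize(im[r[1]:r[3],r[0]:r[2]],None,fx=3,fy=3)
        for p in u: cv2.polylines(cr,[np.round((p+.5-[r[0],r[1]])*3).astype(int)],True,(0,0,255),1)
        cs,_=cv2.findContours(cv2.resize(m[c][r[1]:r[3],r[0]:r[2]],None,fx=3,fy=3,interpolation=0),cv2.RETR_EXTERNAL,cv2.CHAIN_APPROX_NONE)
        cv2.drawContours(cr,cs,-1,(255,0,0),1); cv2.imwrite(f"pics/fit_{n}_{c}.png",cr)
for z,uvs in((.1,[(329.1,205.5),(308.5,252.8)]),(.078,[(319,231.4)]),(.078,[(314,190),(351.8,205),(322,274.5),(285.7,258.7)])):
    q=atz("top",uvs,z); print(z,q.round(4).tolist(),q.mean(0).round(4), np.linalg.norm(q[0]-q[-1]))
E
```

```text
cover ('side', 'top') [ 0.5595 -0.2224 -0.0505] 0.1775 [2124, 2596]
cover ('top',) [ 0.5571 -0.2215 -0.0736] 0.0744 [2596]
cover ('side',) [ 0.5605 -0.2216 -0.0279] 0.0965 [2124]
lower ('side', 'top') [ 0.5061  0.0074 -0.4187] 0.1106 [2212, 3082]
lower ('top',) [ 0.5057  0.0085 -0.4196] 0.0237 [3082]
lower ('side',) [ 0.506   0.0036 -0.4211] 0.0295 [2212]
0.1 [[0.5532, -0.0137, 0.1], [0.4578, 0.0282, 0.1]] [0.5055 0.0073 0.1   ] 0.1041167331404449
0.078 [[0.5045, 0.0069, 0.078]] [0.5045 0.0069 0.078 ] 0.0
0.078 [[0.5908, 0.0164, 0.078], [0.5587, -0.0606, 0.078], [0.4166, 0.0017, 0.078], [0.4492, 0.0745, 0.078]] [0.5038 0.008  0.078 ] 0.1529815701596712
```

```bash
cd pics; python3 -c "
import cv2,numpy as np
a=cv2.imread('fit_cover_side.png')[300:600,330:690];b=cv2.imread('fit_cover_top.png')[0:300,330:600]
cv2.imwrite('fc.png',np.hstack([cv2.resize(a,(430,360)),cv2.resize(b,(324,360))]))"
```

```text
(no output)
```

View pics/fc.png

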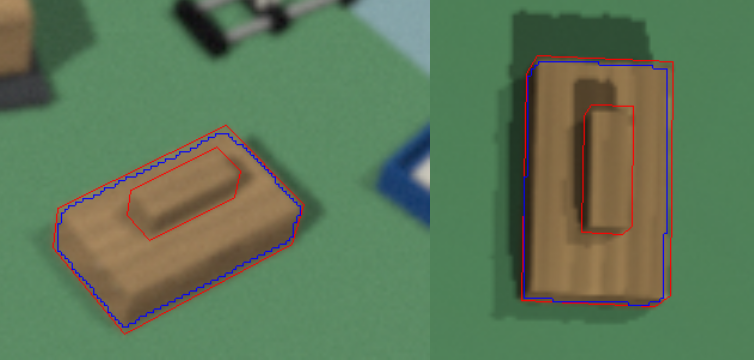

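Run:
```python
from fit import *
import fit as F
for hm,sm in((24,70),(35,60),(45,50)):
    def w(im):
        hsv=cv2.cvtColor(im,cv2.COLOR_BGR2HSV).astype(int)
        return ((hsv[...,0]<hm)&(hsv[...,1]>sm)).astype(np.uint8)
    M={c:w(np.load(f"{c}0.npz")["im"]) for c in("side","top")}
    for n,uv,b,p0 in(("cover",dict(side=(409,302),top=(427,211)),coverbox,[.559,-.222,-.05]),("lower",dict(side=(337,247),top=(319,232)),lowerbox,[.506,.007,-.42])):
        m={c:comp(M[c],uv[c]) for c in uv}
        for k in(("side","top"),("top",),("side",)):
            x,f=fit({c:m[c] for c in k},b,p0); print(hm,n,k,x.round(4),round(f,4),[int(m[c].sum()) for c in k])
im=np.load("top0.npz")["im"]; cv2.imwrite("pics/covtop.png",cv2.resize(im[165:255,395:460],None,fx=6.5,fy=6.5,interpolation=cv2.INTER_CUBIC))
im=np.load("top0.npz")["im"]; cv2.imwrite("pics/clktop.png",cv2.resize(im[190:235,185:230],None,fx=13,fy=13,interpolation=cv2.INTER_CUBIC))
im=np.load("side0.npz")["im"]; cv2.imwrite("pics/clkside.png",cv2.resize(im[175:215,285:325],None,fx=13,fy=13,interpolation=cv2.INTER_CUBIC))
```

```text
24 cover ('side', 'top') [ 0.558  -0.2218 -0.0597] 0.1318 [2154, 2679]
24 cover ('top',) [ 0.5579 -0.2219 -0.059 ] 0.0433 [2679]
24 cover ('side',) [ 0.5597 -0.2231 -0.0138] 0.0818 [2154]
24 lower ('side', 'top') [ 0.5067  0.0074 -0.4225] 0.0964 [2235, 3067]
24 lower ('top',) [ 0.5059  0.0086 -0.4165] 0.0208 [3067]
24 lower ('side',) [ 0.506   0.0038 -0.4208] 0.0224 [2235]Traceback (most recent call last):
  File "<stdin>", line 11, in <module>
  File "fit.py", line 32, in fit
    best=minimize(cost,p0,method="Nelder-Mead",options=dict(initial_simplex=[p0]+[np.array(p0)+d for d in np.diag([.01,.01,.08])],xatol=1e-4,fatol=1e-5))
    res = _minimize_neldermead(fun, x0, args, callback, bounds=bounds,
                               **options)
    fsim[j] = func(sim[j])
              ~~~~^^^^^^^^
    fx = function(np.copy(x), *(wrapper_args + args))
  File "fit.py", line 31, in cost
    return sum((raster(sil(c,boxf(p)),rois[c]).astype(bool)^big[c]).sum()/big[c].sum() for c in masks)
  File "fit.py", line 31, in <genexpr>
    return sum((raster(sil(c,boxf(p)),rois[c]).astype(bool)^big[c]).sum()/big[c].sum() for c in masks)
                       ~~~^^^^^^^^^^^
  File "fit.py", line 18, in sil
    u=[cv2.convexHull(proj(c,b).astype(np.float32)).reshape(-1,2) for b in boxes]
                      ~~~~^^^^^
  File "h.py", line 13, in proj
    K,D,r,t=cal(c); return cv2.projectPoints(np.array(P,float).reshape(-1,1,3),r,t,K,D)[0].reshape(-1,2)
            ~~~^^^
  File "h.py", line 4, in cal
    k=manip.get_calibration(c); return np.array(k["camera_matrix"]),np.array(k["distortion"]),np.array(k["rvec"],float),np.array(k["tvec"],float).ravel()
ValueError: time passes only in moves, steps and waits
```

The rig refuses repeated calibration reads while the clock stands still, so I'll cache the calibration.

```bash
python3 - <<'E'
from rig import manip
import pickle
pickle.dump({c:manip.get_calibration(c) for c in("side","top")},open("cal.pkl","wb"))
E
python3 - <<'E'
s=open('h.py').read().replace("def cal(c):\n    k=manip.get_calibration(c);","import pickle\nCAL=pickle.load(open('cal.pkl','rb'))\ndef cal(c):\n    k=CAL[c];")
open('h.py','w').write(s)
E
python3 - <<'E'
import cv2,numpy as np
im=np.load("top0.npz")["im"]; cv2.imwrite("pics/covtop.png",cv2.resize(im[165:255,395:460],None,fx=6.5,fy=6.5,interpolation=cv2.INTER_CUBIC))
a=cv2.resize(im[195:230,185:220],None,fx=11,fy=11,interpolation=cv2.INTER_CUBIC)
im=np.load("side0.npz")["im"]; b=cv2.resize(im[175:210,285:320],None,fx=11,fy=11,interpolation=cv2.INTER_CUBIC)
cv2.imwrite("pics/clk.png",np.hstack([a,b]))
E
ls cal.pkl
```

```text
cal.pkl
```

View pics/covtop.png

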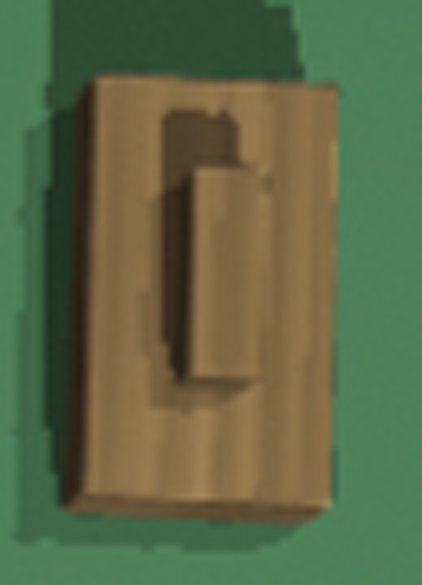

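View pics/clk.png

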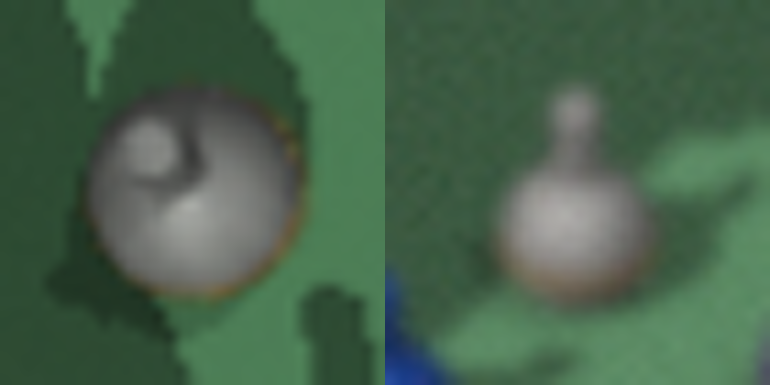

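Run:
```python
from fit import *
cv=lambda p,f,o:(np.array(p)+.5)/f-.5+np.array(o)
q=atz("top",cv([(95,76),(337,88),(329,507),(88,497)],6.5,(395,165)),.042)
print(q.round(4).tolist(),q.mean(0).round(4)); d=(q[0]-q[3])+(q[1]-q[2]);e=(q[0]-q[1])+(q[3]-q[2]);print("len",np.linalg.norm(d)/2,np.linalg.norm(e)/2,"yaw",np.arctan2(d[1],d[0]),np.arctan2(-e[0],e[1]))
q=atz("top",cv([(195,168),(265,170),(258,380),(190,380)],6.5,(395,165)),.068)
print(q.mean(0).round(4)); d=(q[0]-q[3])+(q[1]-q[2]);print(np.linalg.norm(d)/2,np.arctan2(d[1],d[0]))
t=cv((150,148),11,(185,195)); g=cv((196,192),11,(185,195))
print("clock stem",atz("top",t,.062),"globe",atz("top",g,.018))
ts=cv((575,105),11,(285,175))-[35,0]; gs=cv((575,232),11,(285,175))-[35,0]
print("side stem",ts,atz("side",ts,.062),"globe",atz("side",gs,.018),"tri",tri(ts,t),tri(gs,g))
b=atz("top",cv([(180,110)],2.857,(180,160)),.018),atz("top",cv([(110,257)],2.857,(180,160)),.018);print("purple,blue",b)
for hm,sm in((35,60),(45,50)):
    def w(im):
        hsv=cv2.cvtColor(im,cv2.COLOR_BGR2HSV).astype(int)
        return ((hsv[...,0]<hm)&(hsv[...,1]>sm)).astype(np.uint8)
    M={c:w(np.load(f"{c}0.npz")["im"]) for c in("side","top")}
    for n,uv,bx,p0 in(("cover",dict(side=(409,302),top=(427,211)),coverbox,[.559,-.222,-.05]),("lower",dict(side=(337,247),top=(319,232)),lowerbox,[.506,.007,-.42])):
        m={c:comp(M[c],uv[c]) for c in uv}
        for k in(("side","top"),("top",),("side",)):
            x,f=fit({c:m[c] for c in k},bx,p0); print(hm,n,k,x.round(4),round(f,4),[int(m[c].sum()) for c in k])
```

```text
[[0.6282, -0.1861, 0.042], [0.6235, -0.265, 0.042], [0.4849, -0.2567, 0.042], [0.4888, -0.1794, 0.042]] [ 0.5564 -0.2218  0.042 ]
len 0.13914903155023606 0.07822736552449168 yaw -0.053690140360554826 -0.05501497343961841
[ 0.556  -0.2215  0.068 ]
0.06848090826490866 -0.06450430131242889
clock stem [[0.55810224 0.25553649 0.062     ]] globe [[0.55894184 0.25579049 0.018     ]]
side stem [301.81818182 184.09090909] [[0.56010282 0.25265924 0.062     ]] globe [[0.55988254 0.25426877 0.018     ]] tri [0.55992778 0.25531041 0.06003449] [0.55987158 0.25570622 0.01686311]
purple,blue (array([[0.58872309, 0.1701828 , 0.018     ]]), array([[0.47733061, 0.2207029 , 0.018     ]]))
35 cover ('side', 'top') [ 0.5587 -0.2223 -0.0587] 0.0724 [2261, 2744]
35 cover ('top',) [ 0.5579 -0.2218 -0.0602] 0.0233 [2744]
35 cover ('side',) [ 0.5599 -0.2233 -0.0428] 0.0403 [2261]
35 lower ('side', 'top') [ 0.5064  0.0073 -0.4194] 0.0864 [2302, 3101]
35 lower ('top',) [ 0.506   0.0084 -0.4187] 0.0225 [3101]
35 lower ('side',) [ 0.5069  0.0048 -0.4178] 0.0273 [2302]
45 cover ('side', 'top') [ 0.5581 -0.2222 -0.0533] 0.0581 [2346, 2776]
45 cover ('top',) [ 0.5578 -0.2215 -0.0585] 0.019 [2776]
45 cover ('side',) [ 0.5595 -0.2234 -0.0586] 0.023 [2346]
45 lower ('side', 'top') [ 0.5068  0.0076 -0.4185] 0.097 [2370, 3132]
45 lower ('top',) [ 0.5064  0.0085 -0.422 ] 0.0301 [3132]
45 lower ('side',) [ 0.5081  0.0049 -0.406 ] 0.0493 [2370]
```

```bash
cat >> h.py <<'E'
from scipy.spatial.transform import Rotation as Rn
def state():
    s=manip.get_state(); q=np.array(s["ee_rot"]); R=Rn.from_quat(np.r_[q[1:],q[0]]).as_matrix(); return s,np.array(s["position"]),R
def go(xyz,yaw):
    s,p,R=state(); d=R.T@(np.array(xyz)-p)*1000
    a=np.arctan2(R[1,0],R[0,0]); t=-((yaw-a+np.pi/2)%np.pi-np.pi/2)
    print("t",round(s["clock"],2),"pos",p.round(4),"yaw",round(a,3),"F",np.round(s["contact_force"],1),"w",round(s["width"],4),"-> rel mm",d.round(1),"turn",round(t,3),"tilt",np.round(R[:,2],3))
E
python3 -c "
from h import *
go([.5595,.255,.15],1.154)"
```

```text
t 0.9 pos [0.1315 0.5598 0.2313] yaw 1.34 F [-0.1 -0.1 -0.1] w 0.0856 -> rel mm [-198.8  486.3   81.3] turn 0.186 tilt [ 0.  0. -1.]
```

>>> drive_tool(
  steps=[
    [-15,37,2,0,0],
    [-34,83,4,0,0],
    [-53,129,6,0.05,0],
    [-71,175,10,0.1,0],
    [-90,220,16,0.186,0],
  ],
)

```text
clock: 1.4
position: [0.3268, 0.4209, 0.2157]
ee_rot: [-0.0, 0.839, 0.544, 0.001]
contact_force: [-0.1, -0.7, -0.3]
width: 0.0431
```

```bash
python3 -c "
from h import *
go([.5595,.255,.15],1.154)"
```

```text
t 1.4 pos [0.3268 0.4209 0.2157] yaw 1.151 F [-0.1 -0.7 -0.3] w 0.0431 -> rel mm [-56.9 280.1  65.8] turn -0.003 tilt [ 0.001  0.001 -1.   ]
```

>>> drive_tool(
  steps=[
    [-9,46,10,0,0],
    [-18,92,20,0,0],
    [-28,138,30,0,0],
    [-37,184,42,0,0],
    [-46,230,54,0,0],
  ],
)

```text
clock: 1.9
position: [0.5197, 0.284, 0.1616]
ee_rot: [-0.0, 0.839, 0.544, 0.001]
contact_force: [-0.9, 1.5, 0.6]
width: 0.0426
```

>>> drive_tool(
  steps=[
    [-9,40,8,0,0],
    [-11,50,12,0,0],
    [-11,50,12,0,0],
  ],
)

```text
clock: 2.2
position: [0.5618, 0.2523, 0.1485]
ee_rot: [-0.0, 0.84, 0.543, 0.001]
contact_force: [-0.4, 0.7, 0.6]
width: 0.0429
```

```bash
python3 -c "
from h import *
go([.5595,.255,.043],1.154)
for c in('side','top'):
    im=manip.get_image(c)
    r=(240,110,400,240) if c=='side' else (140,140,300,270)
    cv2.imwrite(f'pics/{c}1.png',cv2.resize(im[r[1]:r[3],r[0]:r[2]],None,fx=4,fy=4,interpolation=cv2.INTER_CUBIC))
"
```

```text
t 2.2 pos [0.5618 0.2523 0.1485] yaw 1.148 F [-0.4  0.7  0.6] w 0.0429 -> rel mm [  1.3  -3.2 105.5] turn -0.006 tilt [ 0.     0.001 -1.   ]
```

View pics/side1.png

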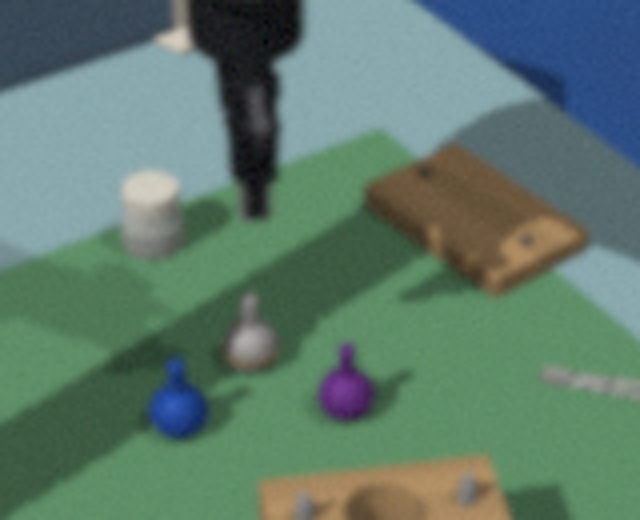

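View pics/top1.png

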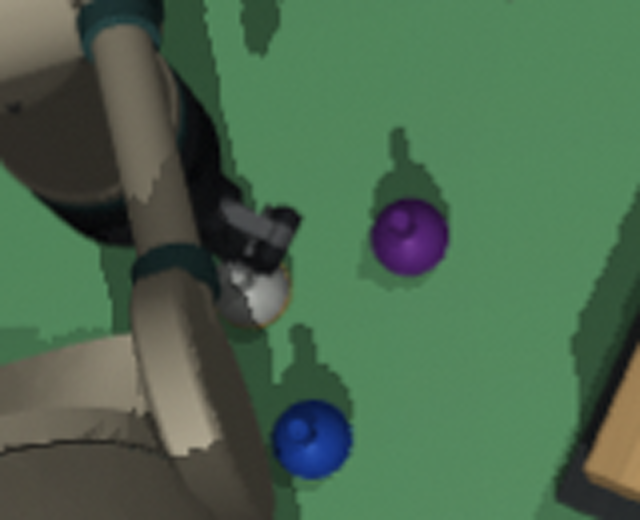

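The side view has the fingers edge-on above the grey clock's stem, with blue and purple clear of them. Descending.

>>> drive_tool(
  steps=[
    [0.5,-1.5,25,-0.006,0],
    [1.3,-3.2,45,-0.006,0],
    [1.3,-3.2,58,-0.006,0],
    [1.3,-3.2,66,-0.006,0],
    [1.3,-3.2,68,-0.006,0],
  ],
)

```text
clock: 2.8
position: [0.5568, 0.2574, 0.0812]
ee_rot: [-0.001, 0.837, 0.547, 0.0]
contact_force: [-0.5, 0.5, 0.7]
width: 0.0429
```

```bash
python3 -c "
from h import *
go([.5595,.255,.043],1.154)
print(proj('side',[[.5595,.255,.062]]),proj('side',state()[1]))
c='side'
im=manip.get_image(c)
r=(270,140,340,210)
cv2.imwrite(f'pics/{c}2.png',cv2.resize(im[r[1]:r[3],r[0]:r[2]],None,fx=8,fy=8,interpolation=cv2.INTER_CUBIC))
"
```

```text
t 2.8 pos [0.5568 0.2574 0.0812] yaw 1.158 F [-0.5  0.5  0.7] w 0.0429 -> rel mm [-1.2  3.5 38.2] turn 0.004 tilt [-0.     0.002 -1.   ]
[[301.20987863 183.74208627]] [[299.79918113 178.30046918]]
```

View pics/side2.png

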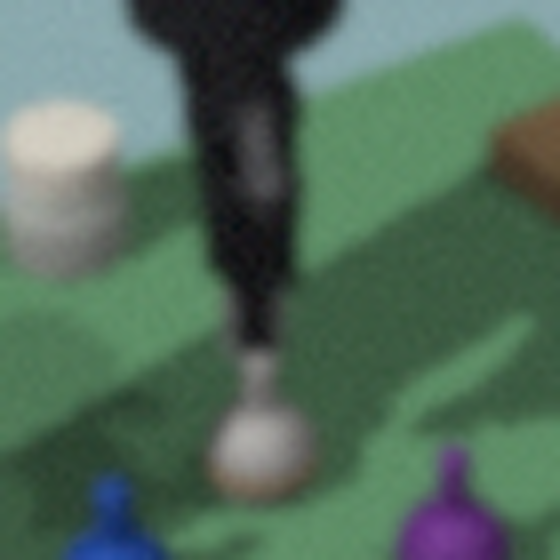

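>>> drive_tool(
  steps=[
    [0,0,0,0,0],
    [0,0,0,0,0],
  ],
)

```text
clock: 3.05
position: [0.5578, 0.2576, 0.0824]
ee_rot: [-0.001, 0.837, 0.547, 0.002]
contact_force: [-0.3, 0.1, -1.0]
width: 0.0427
```

```bash
python3 -c "
from h import *
go([.5595,.255,.043],1.154)
"
```

```text
t 3.05 pos [0.5578 0.2576 0.0824] yaw 1.158 F [-0.3  0.1 -1. ] w 0.0427 -> rel mm [-1.8  2.5 39.4] turn 0.004 tilt [ 0.002  0.003 -1.   ]
```

>>> drive_tool(
  steps=[
    [-1,1.5,15,0,0],
    [-1.5,2.5,28,0,0],
    [-1.5,2.5,36,0,0],
    [-1.5,2.5,39,0,0],
    [-1.5,2.5,39,0,0],
  ],
)

```text
clock: 3.55
position: [0.5593, 0.2552, 0.0428]
ee_rot: [-0.001, 0.837, 0.547, 0.001]
contact_force: [0.5, 0.4, 0.0]
width: 0.0429
```

>>> drive_tool(
  steps=[
    [0,0,0,0,-0.4],
    [0,0,0,0,-1],
    [0,0,0,0,-1],
    [0,0,0,0,-1],
    [0,0,0,0,-1],
  ],
  squeeze=30,
)

```text
clock: 4.05
position: [0.5596, 0.2554, 0.0432]
ee_rot: [-0.001, 0.837, 0.547, 0.001]
contact_force: [-0.1, 0.1, 1.5]
width: 0.0106
```

```bash
python3 -c "
from h import *
go([.5595,.255,.170],1.154)
c='side'
im=manip.get_image(c)
r=(270,140,340,210)
cv2.imwrite(f'pics/{c}3.png',cv2.resize(im[r[1]:r[3],r[0]:r[2]],None,fx=8,fy=8,interpolation=cv2.INTER_CUBIC))
"
```

```text
t 4.05 pos [0.5596 0.2554 0.0432] yaw 1.158 F [-0.1  0.1  1.5] w 0.0106 -> rel mm [ 0.000e+00  1.000e-01 -1.268e+02] turn 0.004 tilt [ 0.002  0.003 -1.   ]
```

View pics/side3.png

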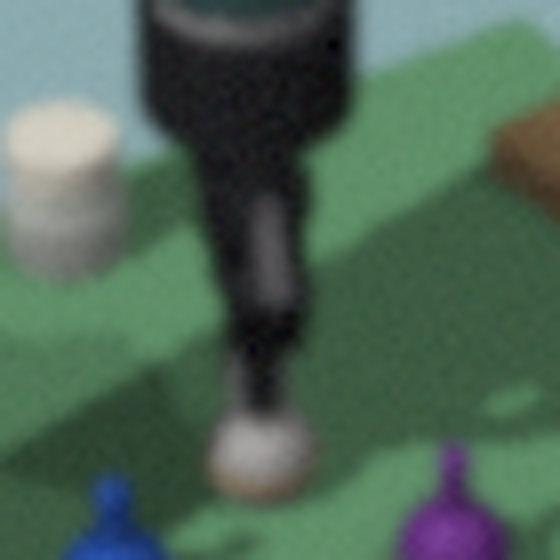

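>>> drive_tool(
  steps=[
    [0,0,-10,0,-1],
    [0,0,-30,0,-1],
    [0,0,-60,0,-1],
    [0,0,-95,0,-1],
    [0,0,-125,0,-1],
  ],
  squeeze=40,
)

```text
clock: 4.6
position: [0.5593, 0.255, 0.1703]
ee_rot: [-0.001, 0.837, 0.547, 0.002]
contact_force: [-0.3, 0.3, -0.6]
width: 0.0098
```

>>> drive_tool(
  steps=[
    [0,0,-3,0,-1],
    [0,0,-3,0,-1],
  ],
)

```text
clock: 4.8
position: [0.5596, 0.255, 0.1744]
ee_rot: [-0.0, 0.837, 0.547, 0.003]
contact_force: [0.3, 0.1, -1.4]
width: 0.01
```

```bash
python3 -c "
from h import *
go([.506,.0072,.17],1.154)
c='side'
im=manip.get_image(c)
r=(270,70,370,200)
cv2.imwrite(f'pics/{c}4.png',cv2.resize(im[r[1]:r[3],r[0]:r[2]],None,fx=4.5,fy=4.5,interpolation=cv2.INTER_CUBIC))
"
```

```text
t 4.8 pos [0.5596 0.255  0.1744] yaw 1.158 F [ 0.3  0.1 -1.4] w 0.01 -> rel mm [-248.5   50.3    3.3] turn 0.004 tilt [ 0.004  0.004 -1.   ]
```

View pics/side4.png

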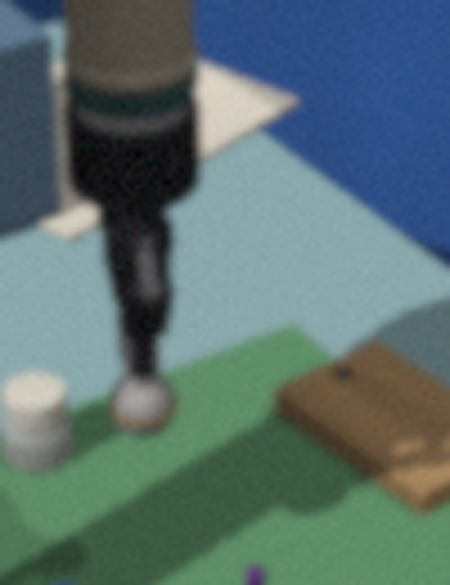

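>>> drive_tool(
  steps=[
    [-25,5,0,0,-1],
    [-65,13,0,0,-1],
    [-110,22,0,0,-1],
    [-155,31,1,0,-1],
    [-195,40,2,0.004,-1],
  ],
)

```text
clock: 5.35
position: [0.5147, 0.0584, 0.168]
ee_rot: [-0.002, 0.838, 0.546, -0.001]
contact_force: [1.0, 0.4, -1.3]
width: 0.0101
```

>>> drive_tool(
  steps=[
    [-30,6,0,0,-1],
    [-47,9.5,0,0,-1],
    [-51,10.3,0,0,-1],
    [-51,10.3,0,0,-1],
  ],
)

```text
clock: 5.75
position: [0.5026, 0.0075, 0.1666]
ee_rot: [-0.003, 0.838, 0.545, -0.002]
contact_force: [-0.3, -0.6, -1.5]
width: 0.0097
```

```bash
python3 -c "
from h import *
go([.506,.0072,.17],1.154)
for c in('side','top'):
    im=manip.get_image(c); np.savez(f'{c}5.npz',im=im)
    r=(270,130,400,270) if c=='side' else (250,160,390,300)
    cv2.imwrite(f'pics/{c}5.png',cv2.resize(im[r[1]:r[3],r[0]:r[2]],None,fx=4.2,fy=4.2,interpolation=cv2.INTER_CUBIC))
s,p,R=state()
print(proj('side',[p,p-[0,0,.026],p-[0,0,.044]]),proj('top',[p,p-[0,0,.026]]))
"
```

```text
t 5.75 pos [0.5026 0.0075 0.1666] yaw 1.153 F [-0.3 -0.6 -1.5] w 0.0097 -> rel mm [ 1.2  3.2 -3.4] turn -0.001 tilt [-0.006  0.003 -1.   ]
[[334.91032138 210.48753282]
 [334.66294281 218.56294637]
 [334.49577933 224.01161937]] [[318.38132892 223.85638193]
 [318.34465171 226.36552002]]
```

View pics/side5.png

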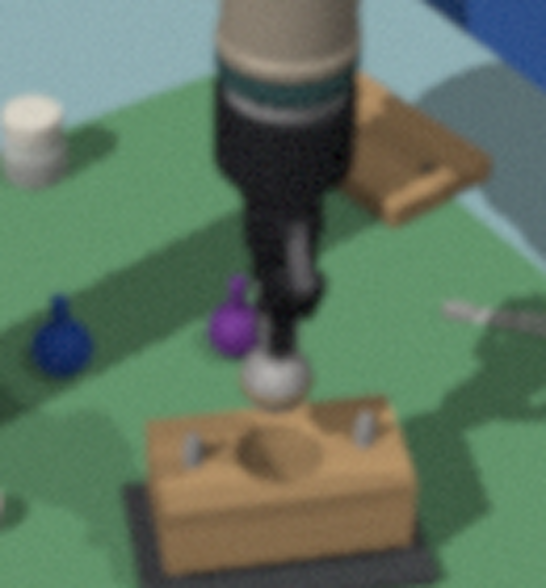

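View pics/top5.png

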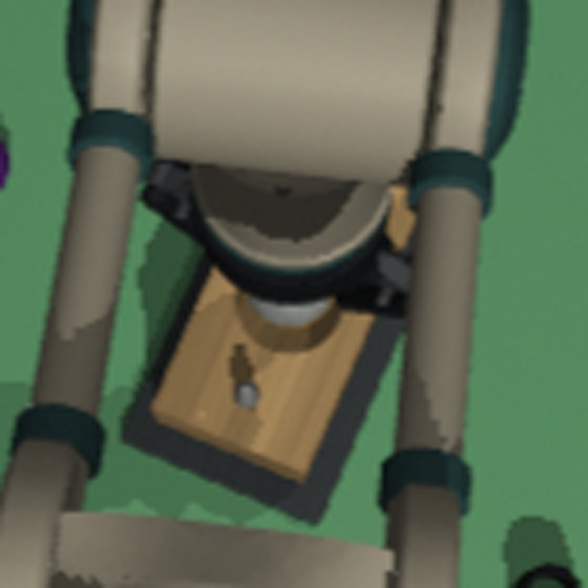

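>>> drive_tool(
  steps=[
    [0.6,2.5,0,0,-1],
    [0.6,2.5,0,0,-1],
  ],
)

```text
clock: 6.05
position: [0.5063, 0.0089, 0.1669]
ee_rot: [-0.003, 0.838, 0.546, -0.001]
contact_force: [-0.1, -0.0, -0.8]
width: 0.0102
```

```bash
python3 -c "
from h import *
im=np.load('side5.npz')['im']
g=np.array([278.5/4.2-.5+270,378.5/4.2-.5+130]); print(g, atz('side',g,.1666-.0255))
for i in range(6): 
    go([.506,.0072,.17],1.154) if i<1 else 0
# stem of dowels & well in side image
import fit
cv=lambda p:(np.array(p)+.5)/3-.5+np.array([250,140])
"
```

```text
[335.80952381 219.61904762] [[0.50343782 0.00381812 0.1411    ]]
t 6.05 pos [0.5063 0.0089 0.1669] yaw 1.156 F [-0.1 -0.  -0.8] w 0.0102 -> rel mm [-1.7  0.4 -3.1] turn 0.002 tilt [-0.005  0.004 -1.   ]
```

Calibrating the side camera against the hand puts the lower half at about (0.5055, 0.008), which agrees with the top-view fit. The hand is centred over the well within about 1 mm. Descending slowly.

>>> drive_tool(
  steps=[
    [-0.5,0,12,0,-1],
    [-0.5,0,28,0,-1],
    [-0.5,0,44,0,-1],
    [-0.5,0,56,0,-1],
    [-0.5,0,62,0,-1],
  ],
)

```text
clock: 6.55
position: [0.5049, 0.009, 0.1033]
ee_rot: [-0.004, 0.837, 0.546, -0.002]
contact_force: [-0.4, -0.3, -0.1]
width: 0.0101
```

>>> drive_tool(
  steps=[
    [0,0,6,0,-1],
    [0,0,12,0,-1],
    [0,0,17,0,-1],
    [0,0,19,0,-1],
    [0,0,19,0,-1],
  ],
)

```text
clock: 7.05
position: [0.5047, 0.0091, 0.0842]
ee_rot: [-0.004, 0.837, 0.546, -0.002]
contact_force: [0.2, 0.9, -0.6]
width: 0.0102
```

```bash
python3 -c "
from h import *
go([.5055,.0083,.0815],1.154)
for c in('side',):
    im=manip.get_image(c); np.savez(f'{c}6.npz',im=im)
    r=(270,130,400,270) if c=='side' else (250,160,390,300)
    cv2.imwrite(f'pics/{c}6.png',cv2.resize(im[r[1]:r[3],r[0]:r[2]],None,fx=4.2,fy=4.2,interpolation=cv2.INTER_CUBIC))
"
```

```text
t 7.05 pos [0.5047 0.0091 0.0842] yaw 1.156 F [ 0.2  0.9 -0.6] w 0.0102 -> rel mm [-0.4  1.   2.7] turn 0.002 tilt [-0.007  0.004 -1.   ]
```

View pics/side6.png

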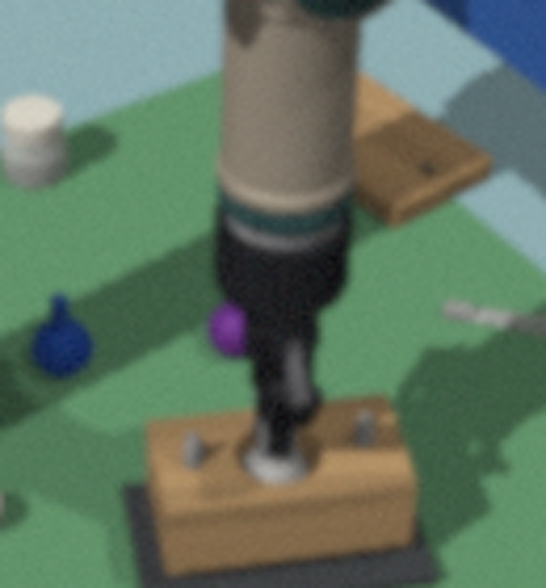

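The globe is sinking centred into the well, 2–3 mm above the floor. Last millimetres next.

>>> drive_tool(
  steps=[
    [0,0.5,1,0,-1],
    [0,0.5,2,0,-1],
    [0,0.5,2.5,0,-1],
    [0,0.5,2.5,0,-1],
  ],
)

```text
clock: 7.5
position: [0.5053, 0.0089, 0.0819]
ee_rot: [-0.004, 0.837, 0.546, -0.002]
contact_force: [1.0, 0.1, -1.4]
width: 0.0104
```

>>> drive_tool(
  steps=[
    [0,0,0,0,-1],
    [0,0,0,0,-1],
  ],
)

```text
clock: 7.7
position: [0.5054, 0.0088, 0.0819]
ee_rot: [-0.003, 0.837, 0.546, -0.002]
contact_force: [-0.5, 0.1, -0.6]
width: 0.01
```

>>> drive_tool(
  steps=[
    [0,0,0.7,0,-1],
    [0,0,0.7,0,-1],
  ],
)

```text
clock: 7.9
position: [0.5054, 0.0089, 0.0813]
ee_rot: [-0.003, 0.837, 0.546, -0.002]
contact_force: [-0.4, -0.0, -1.3]
width: 0.0103
```

>>> drive_tool(
  steps=[
    [0,0,0.7,0,-1],
    [0,0,0.7,0,-1],
  ],
)

```text
clock: 8.1
position: [0.5056, 0.0089, 0.0812]
ee_rot: [-0.003, 0.837, 0.546, -0.001]
contact_force: [-1.1, 1.0, 4.7]
width: 0.0102
```

Contact: 4.7 N upward at z = 0.0812, where the floor should be. I'll ease off slightly and open.

>>> drive_tool(
  steps=[
    [0,0,-0.5,0,-1],
    [0,0,-0.5,0,-0.5],
    [0,0,-0.5,0,-0.3],
    [0,0,-0.5,0,0],
    [0,0,-0.5,0,0],
  ],
)

```text
clock: 8.6
position: [0.5056, 0.0089, 0.0816]
ee_rot: [-0.003, 0.837, 0.546, -0.002]
contact_force: [-0.3, -0.5, -0.7]
width: 0.0427
```

>>> drive_tool(
  steps=[
    [0,0,-8,0,0],
    [0,0,-25,0,0],
    [0,0,-55,0,0],
    [0,0,-95,0,0],
    [0,0,-120,0,0],
  ],
)

```text
clock: 9.1
position: [0.5074, 0.0083, 0.2048]
ee_rot: [-0.002, 0.837, 0.546, -0.0]
contact_force: [0.3, -0.5, -0.2]
width: 0.0426
```

```bash
python3 -c "
from h import *
go([.558,-.222,.2],1.515)
for c in('side',):
    im=manip.get_image(c); np.savez(f'{c}7.npz',im=im)
    r=(270,130,400,270) if c=='side' else (250,160,390,300)
    cv2.imwrite(f'pics/{c}7.png',cv2.resize(im[r[1]:r[3],r[0]:r[2]],None,fx=4.2,fy=4.2,interpolation=cv2.INTER_CUBIC))
"
```

```text
t 9.1 pos [0.5074 0.0083 0.2048] yaw 1.156 F [ 0.3 -0.5 -0.2] w 0.0426 -> rel mm [-190.4  139.1    4. ] turn -0.359 tilt [-0.002  0.003 -1.   ]
```

View pics/side7.png

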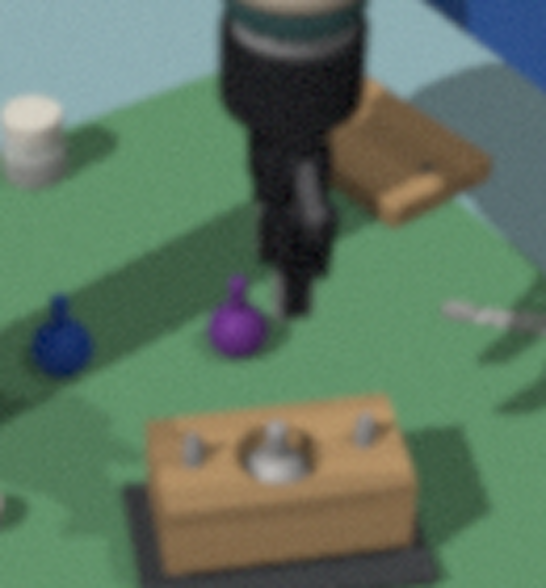

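The clock stands upright and centred in the well, stem at crop (277,435). Next is the cover: jaws across the rib.

>>> drive_tool(
  steps=[
    [-24,17,0,-0.05,0.2],
    [-62,45,0,-0.15,0.2],
    [-100,73,0,-0.27,0.2],
    [-138,101,0,-0.359,0.2],
    [-170,124,0,-0.359,0.2],
  ],
)

```text
clock: 9.65
position: [0.5551, -0.1999, 0.2085]
ee_rot: [0.001, 0.726, 0.688, 0.003]
contact_force: [0.4, 0.4, -0.4]
width: 0.0509
```

>>> drive_tool(
  steps=[
    [-15,20,10,0,0.2],
    [-15,20,30,0,0.2],
    [-15,20,50,0,0.2],
  ],
)

```text
clock: 9.95
position: [0.5751, -0.2172, 0.1583]
ee_rot: [0.002, 0.727, 0.687, 0.003]
contact_force: [-0.2, 0.6, -0.3]
width: 0.051
```

>>> drive_tool(
  steps=[
    [0,0,0,0,0.2],
    [0,0,0,0,0.2],
  ],
)

```text
clock: 10.15
position: [0.5751, -0.2174, 0.1585]
ee_rot: [0.002, 0.727, 0.687, 0.003]
contact_force: [-0.2, 0.1, -0.2]
width: 0.0513
```

```bash
python3 -c "
from h import *
go([.558,-.222,.1],1.515)
"
```

```text
t 10.15 pos [ 0.5751 -0.2174  0.1585] yaw 1.514 F [-0.2  0.1 -0.2] w 0.0513 -> rel mm [ -5.7 -17.2  58.4] turn -0.001 tilt [ 0.006  0.001 -1.   ]
```

>>> drive_tool(
  steps=[
    [-3,-8,15,0,0.2],
    [-5.7,-17,32,0,0.2],
    [-5.7,-17,48,0,0.2],
    [-5.7,-17,58,0,0.2],
    [-5.7,-17,58,0,0.2],
  ],
)

```text
clock: 10.65
position: [0.558, -0.2218, 0.1002]
ee_rot: [0.001, 0.727, 0.687, 0.003]
contact_force: [-0.5, 1.6, 0.8]
width: 0.0513
```

```bash
python3 -c "
from h import *
go([.558,-.222,.045],1.515)
for c in('side','top'):
    im=manip.get_image(c); np.savez(f'{c}8.npz',im=im)
    r=(350,220,470,340) if c=='side' else (370,140,490,260)
    cv2.imwrite(f'pics/{c}8.png',cv2.resize(im[r[1]:r[3],r[0]:r[2]],None,fx=4.5,fy=4.5,interpolation=cv2.INTER_CUBIC))
"
```

```text
t 10.65 pos [ 0.558  -0.2218  0.1002] yaw 1.515 F [-0.5  1.6  0.8] w 0.0513 -> rel mm [-0.3 -0.3 55.2] turn -0.0 tilt [ 0.006  0.002 -1.   ]
```

View pics/side8.png

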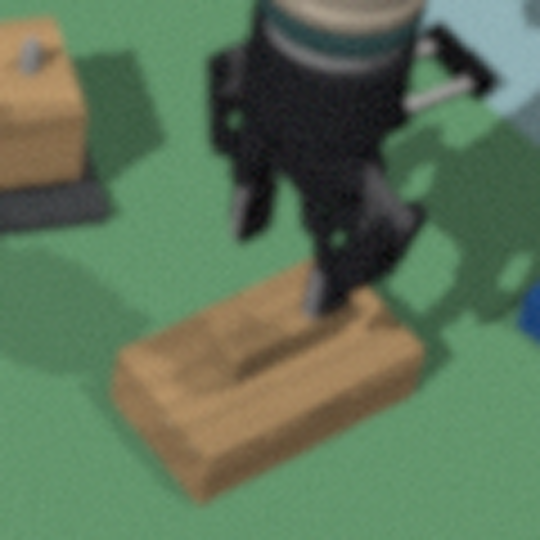

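View pics/top8.png

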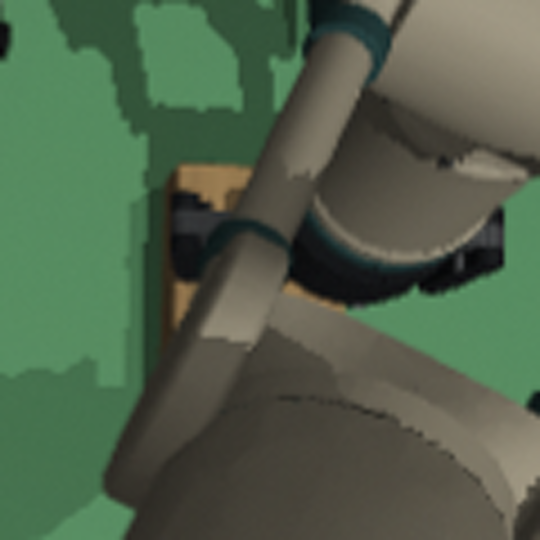

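>>> drive_tool(
  steps=[
    [0,0,15,0,0.2],
    [0,0,32,0,0.2],
    [0,0,45,0,0.2],
    [0,0,53,0,0.2],
    [0,0,54.5,0,0.2],
  ],
)

```text
clock: 11.25
position: [0.5592, -0.222, 0.0462]
ee_rot: [0.002, 0.727, 0.687, 0.003]
contact_force: [0.3, -0.7, 1.3]
width: 0.0514
```

>>> drive_tool(
  steps=[
    [0,0,0,0,-0.2],
    [0,0,0,0,-0.5],
    [0,0,0,0,-1],
    [0,0,0,0,-1],
    [0,0,0,0,-1],
  ],
  squeeze=50,
)

```text
clock: 11.75
position: [0.5597, -0.2222, 0.0469]
ee_rot: [0.003, 0.727, 0.687, 0.003]
contact_force: [0.3, 1.6, 2.7]
width: 0.0232
```

```bash
python3 -c "
from h import *
go([.558,-.222,.045],1.515)
c='side'
im=manip.get_image(c); np.savez(f'{c}9.npz',im=im)
r=(350,220,470,340) if c=='side' else (370,140,490,260)
cv2.imwrite(f'pics/{c}9.png',cv2.resize(im[r[1]:r[3],r[0]:r[2]],None,fx=4.5,fy=4.5,interpolation=cv2.INTER_CUBIC))
"
```

```text
t 11.75 pos [ 0.5597 -0.2222  0.0469] yaw 1.515 F [0.3 1.6 2.7] w 0.0232 -> rel mm [ 0.1 -1.8  1.9] turn -0.0 tilt [ 0.008  0.001 -1.   ]
```

View pics/side9.png

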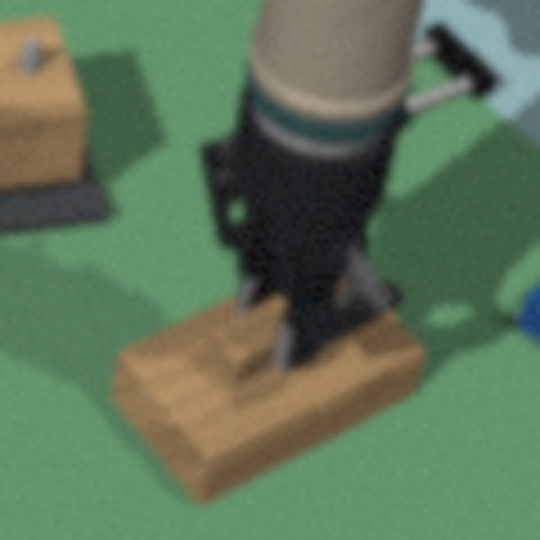

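>>> drive_tool(
  steps=[
    [0,0,-8,0,-1],
    [0,0,-25,0,-1],
    [0,0,-55,0,-1],
    [0,0,-95,0,-1],
    [0,0,-130,0,-1],
  ],
  squeeze=80,
)

```text
clock: 12.3
position: [0.558, -0.2221, 0.178]
ee_rot: [0.002, 0.727, 0.687, 0.003]
contact_force: [0.6, -0.5, -2.4]
width: 0.0224
```

>>> drive_tool(
  steps=[
    [0,0,-8,0,-1],
    [0,0,-8,0,-1],
  ],
)

```text
clock: 12.5
position: [0.5582, -0.2224, 0.187]
ee_rot: [0.003, 0.727, 0.687, 0.003]
contact_force: [-0.1, -0.1, -2.5]
width: 0.0221
```

```bash
python3 -c "
from h import *
go([.506,.008,.18],1.154)
c='side'
for c in('side','top'):
    im=manip.get_image(c); np.savez(f'{c}10.npz',im=im)
    r=(350,190,490,320) if c=='side' else (370,140,490,260)
    cv2.imwrite(f'pics/{c}10.png',cv2.resize(im[r[1]:r[3],r[0]:r[2]],None,fx=4.5,fy=4.5,interpolation=cv2.INTER_CUBIC))
"
```

```text
t 12.5 pos [ 0.5582 -0.2224  0.187 ] yaw 1.515 F [-0.1 -0.1 -2.5] w 0.0221 -> rel mm [227.1 -65.1   6.5] turn 0.361 tilt [ 0.009 -0.    -1.   ]
```

View pics/side10.png

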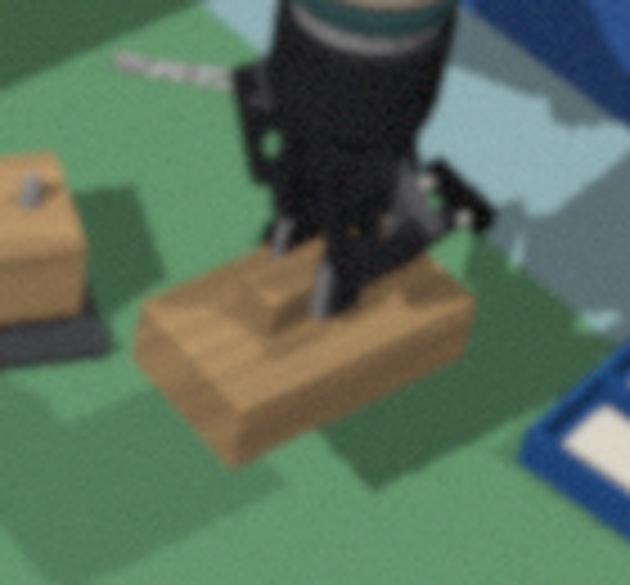

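View pics/top10.png

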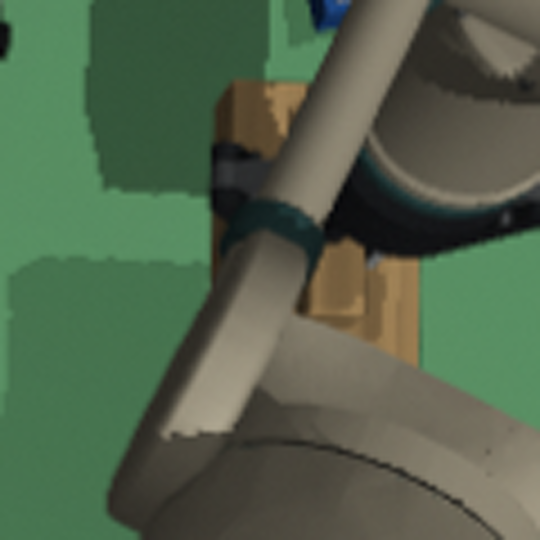

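>>> drive_tool(
  steps=[
    [22,-6,0,0.05,-1],
    [60,-17,0,0.14,-1],
    [100,-28,1,0.24,-1],
    [140,-40,3,0.33,-1],
    [178,-51,5,0.361,-1],
  ],
)

```text
clock: 13.1
position: [0.5132, -0.039, 0.1765]
ee_rot: [-0.002, 0.839, 0.544, 0.0]
contact_force: [0.4, 0.2, -2.9]
width: 0.0222
```

```bash
python3 -c "
from h import *
go([.506,.008,.18],1.154)"
```

```text
t 13.1 pos [ 0.5132 -0.039   0.1765] yaw 1.151 F [ 0.4  0.2 -2.9] w 0.0222 -> rel mm [ 40.  -25.8  -3.3] turn -0.003 tilt [-0.002  0.004 -1.   ]
```

>>> drive_tool(
  steps=[
    [18,-12,-3,0,-1],
    [33,-21,-5,-0.003,-1],
    [40,-26,-5,-0.003,-1],
    [40,-26,-5,-0.003,-1],
    [40,-26,-5,-0.003,-1],
  ],
)

```text
clock: 13.6
position: [0.5055, 0.0075, 0.1807]
ee_rot: [-0.003, 0.838, 0.546, -0.001]
contact_force: [0.5, 0.2, -3.5]
width: 0.0222
```

```bash
python3 -c "
from h import *
go([.506,.008,.18],1.154)
for c in('side','top'):
    im=manip.get_image(c); np.savez(f'{c}11.npz',im=im)
    r=(270,130,410,270) if c=='side' else (250,150,390,290)
    cv2.imwrite(f'pics/{c}11.png',cv2.resize(im[r[1]:r[3],r[0]:r[2]],None,fx=4.2,fy=4.2,interpolation=cv2.INTER_CUBIC))
"
```

```text
t 13.6 pos [0.5055 0.0075 0.1807] yaw 1.154 F [ 0.5  0.2 -3.5] w 0.0222 -> rel mm [0.7 0.3 0.7] turn 0.0 tilt [-0.004  0.004 -1.   ]
```

View pics/side11.png

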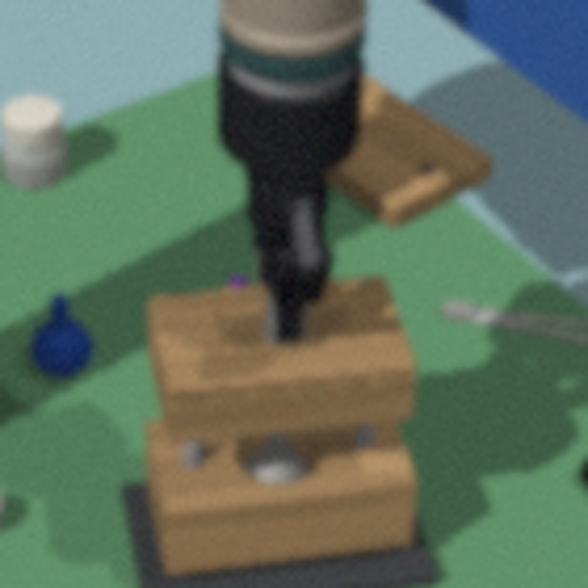

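View pics/top11.png

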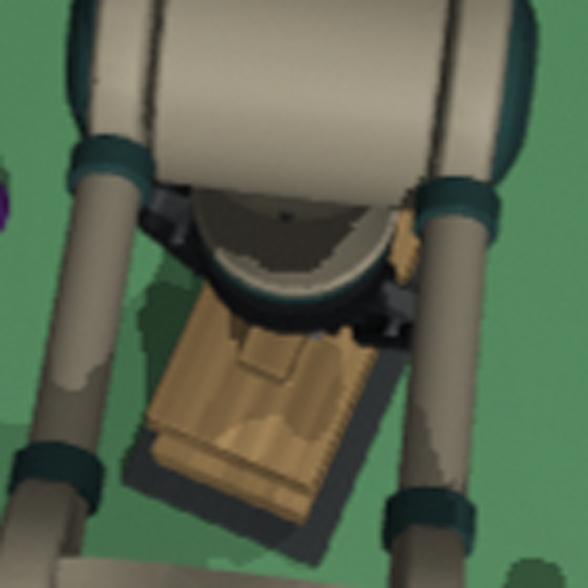

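```bash
python3 -c "
import cv2,numpy as np
im=np.load('side11.npz')['im'];cv2.imwrite('pics/s11z.png',cv2.resize(im[190:270,300:380],None,fx=7.5,fy=7.5,interpolation=cv2.INTER_CUBIC))
im=np.load('top11.npz')['im'];cv2.imwrite('pics/t11z.png',cv2.resize(im[210:280,275:350],None,fx=8,fy=8,interpolation=cv2.INTER_CUBIC))
"
```

```text
(no output)
```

View pics/s11z.png

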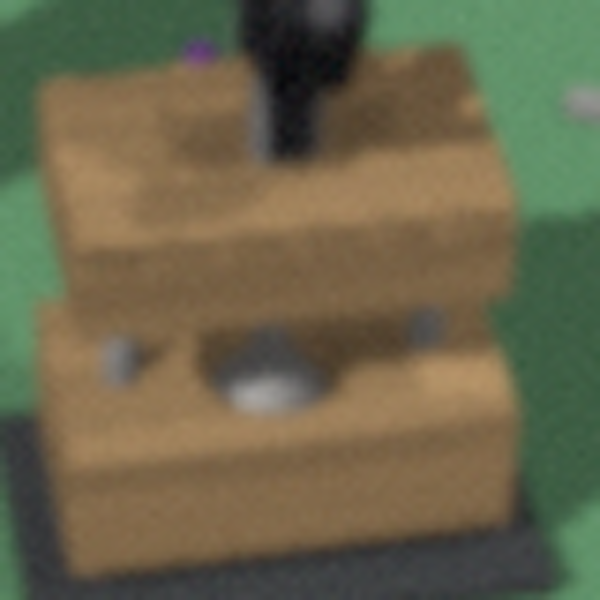

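View pics/t11z.png

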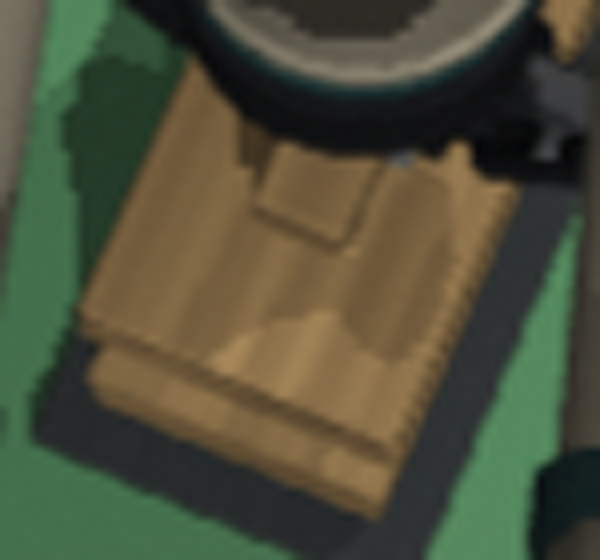

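Run:
```python
from fit import *
zt=.1807-.0462+.042
cv=lambda p,f,o:(np.array(p,float)+.5)/f-.5+np.array(o)
t=cv([(80,312),(393,455)],8,(275,210)); q=atz("top",t,zt); print("top near corners",q.round(4).tolist(),"w",np.linalg.norm(q[0]-q[1]))
e=q[0]-q[1];yaw=np.arctan2(-e[0],e[1]);print("yaw",yaw,"centre",(q.mean(0)[:2]+.07*np.array([np.cos(yaw),np.sin(yaw)])).round(4), (q.mean(0)[:2]+.07*np.array([np.cos(-.417),np.sin(-.417)])).round(4))
s=cv([(42,85),(460,48),(515,205),(72,248)],7.5,(300,190)); q=atz("side",s,zt);print("side corners",q.round(4).tolist(),q.mean(0).round(4),[np.linalg.norm(q[i]-q[(i+1)%4]).round(4) for i in range(4)])
d=(q[1]-q[0])+(q[2]-q[3]);print("yaw",np.arctan2(d[1],d[0]))
# lower same image, same way: top face front corners & left back
s=cv([(42,308),(515,405),(68,468)],7.5,(300,190)); q=atz("side",s,.078);print("lower side",q.round(4).tolist(),"centre LB-FR",((q[0]+q[1])/2).round(4)); d=q[1]-q[2];print(np.linalg.norm(d),np.arctan2(d[1],d[0]))
t=cv([(93,376),(383,512)],8,(275,210)); q=atz("top",t,.078); e=q[0]-q[1];print("lower top",q.round(4).tolist(),np.linalg.norm(e),"centre",(q.mean(0)[:2]+.075*np.array([np.cos(-.417),np.sin(-.417)])).round(4))
# reference from side0: dowels in crop scale 3 origin 250,140
s=cv([(197,281),(320,268)],3,(250,140)); q=atz("side",s,.1);print("dowels side",q.round(4).tolist(),q.mean(0).round(4),np.linalg.norm(q[0]-q[1]))
```

```text
top near corners [[0.4557, 0.0712, 0.1765], [0.4219, -0.0006, 0.1765]] w 0.07930798696037718
yaw -0.43931914298731733 centre [0.5022 0.0055] [0.5028 0.0069]
side corners [[0.4572, 0.068, 0.1765], [0.5805, 0.0089, 0.1765], [0.5488, -0.0615, 0.1765], [0.4235, -0.0023, 0.1765]] [0.5025 0.0033 0.1765] [np.float64(0.1367), np.float64(0.0772), np.float64(0.1385), np.float64(0.078)]
yaw -0.4443915066864824
lower side [[0.4554, 0.0687, 0.078], [0.561, -0.0569, 0.078], [0.4221, 0.0003, 0.078]] centre LB-FR [0.5082 0.0059 0.078 ]
0.1502605640996133 -0.39055971300519843
lower top [[0.4535, 0.0735, 0.078], [0.4185, 0.0008, 0.078]] 0.08070163462741829 centre [0.5046 0.0067]
dowels side [[0.4592, 0.0269, 0.1], [0.5529, -0.0164, 0.1]] [0.506  0.0053 0.1   ] 0.10328378671707464
```

```bash
cat > fit2.py <<'E'
from fit import *
def wmask(im):
    hsv=cv2.cvtColor(im,cv2.COLOR_BGR2HSV).astype(int); return ((hsv[...,0]<45)&(hsv[...,1]>50)).astype(np.float32)
def rel(tag,zu,roi,ign,low,p0,c="side",noyaw=False,S=6):
    im=np.load(f"{c}{tag}.npz")["im"]; m=wmask(im)
    x0,y0,x1,y1=roi
    b=cv2.resize(m[y0:y1,x0:x1],None,fx=S,fy=S,interpolation=cv2.INTER_LINEAR)>.5
    w=np.ones_like(b)
    for (a,bb,cc,d) in ign: w[int((bb-y0)*S):int((d-y0)*S),int((a-x0)*S):int((cc-x0)*S)]=0
    L=lowerbox(low) if low is not None else []
    def cost(p):
        u=sil(c,[box(*p,.14,.08,zu,zu+.042)]+L)
        return ((raster(u,roi,S).astype(bool)^b)&w).sum()/S/S
    r=minimize(cost,p0,method="Nelder-Mead",options=dict(initial_simplex=[p0]+[np.array(p0)+d for d in np.diag([.006,.006,.05])],xatol=5e-5,fatol=.05))
    return r.x,r.fun,cost(p0)
E
python3 - <<'E'
from fit2 import *
zu=.1807-.0462
# lower pose again in this image, side: fit both stepwise
for low in([.506,.0045,-.419],[.5069,.0048,-.4178],[.5081,.0049,-.406]):
    print(rel(11,zu,(292,180,385,270),[(328,180,352,214)],low,[.505,.004,-.417]))
print("check method on side0 lower alone, and cover on bench side9/8")
E
```

```text
(array([ 0.50350822,  0.00481897, -0.43163818]), np.float64(280.80555555555554), np.float64(306.30555555555554))
(array([ 0.50350822,  0.00481897, -0.43163818]), np.float64(288.9166666666667), np.float64(314.27777777777777))
(array([ 0.50400065,  0.00560255, -0.4336515 ]), np.float64(294.47222222222223), np.float64(319.9166666666667))
check method on side0 lower alone, and cover on bench side9/8
```

>>> drive_tool(
  steps=[
    [1,1,8,-0.005,-1],
    [1.5,2,18,-0.01,-1],
    [1.5,2,25,-0.01,-1],
    [1.5,2,27,-0.01,-1],
    [1.5,2,27,-0.01,-1],
  ],
)

```text
clock: 14.2
position: [0.5078, 0.0078, 0.1534]
ee_rot: [-0.003, 0.836, 0.549, -0.001]
contact_force: [-1.0, 0.5, -2.6]
width: 0.022
```

>>> drive_tool(
  steps=[
    [0,0,0,0,-1],
  ],
)

```text
clock: 14.3
position: [0.5081, 0.0078, 0.1536]
ee_rot: [-0.003, 0.836, 0.549, -0.001]
contact_force: [0.8, -0.3, -3.0]
width: 0.0227
```

```bash
python3 -c "
from h import *
go([.506,.008,.152],1.154)
for c in('side','top'):
    im=manip.get_image(c); np.savez(f'{c}12.npz',im=im)
im=np.load('side12.npz')['im'];cv2.imwrite('pics/s12z.png',cv2.resize(im[190:270,300:380],None,fx=7.5,fy=7.5,interpolation=cv2.INTER_CUBIC))
im=np.load('top12.npz')['im'];cv2.imwrite('pics/t12z.png',cv2.resize(im[210:280,275:350],None,fx=8,fy=8,interpolation=cv2.INTER_CUBIC))
"
```

```text
t 14.3 pos [0.5081 0.0078 0.1536] yaw 1.163 F [ 0.8 -0.3 -3. ] w 0.0227 -> rel mm [-0.6 -2.   1.6] turn 0.009 tilt [-0.004  0.004 -1.   ]
```

View pics/s12z.png

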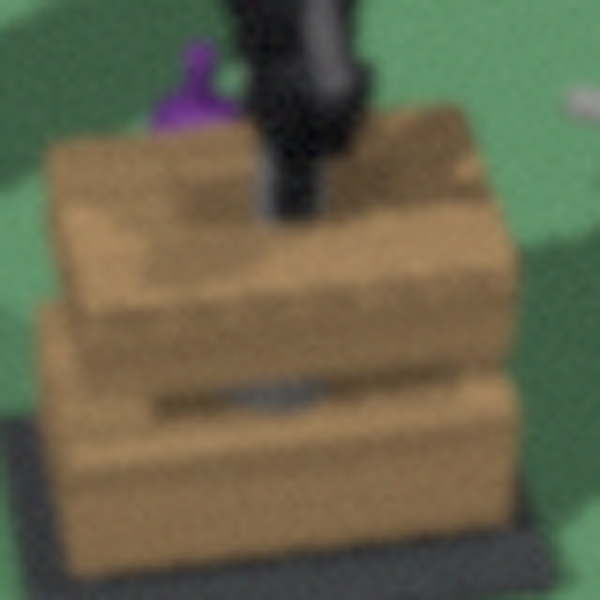

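View pics/t12z.png

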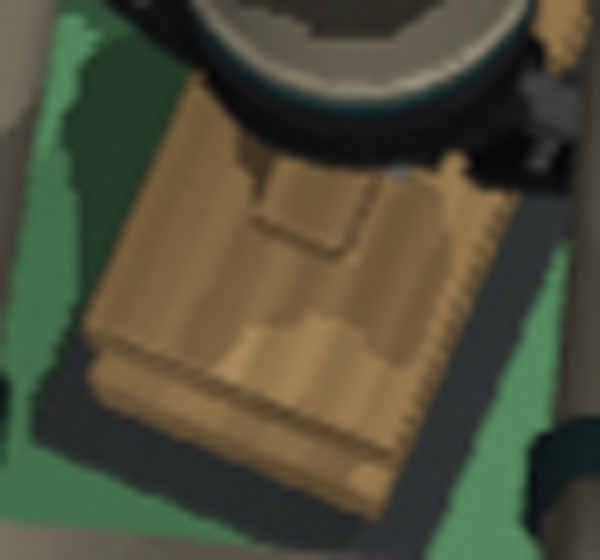

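Run:
```python
from fit2 import *
zu=.1534-.0462
for low in([.506,.0045,-.419],[.5069,.0048,-.4178]):
    print(rel(12,zu,(292,195,385,270),[(325,180,353,222),(315,195,330,209)],low,[.506,.004,-.417]))
def ov(tag,c,o,sz,f,P):
    im=np.load(f"{c}{tag}.npz")["im"]; cr=cv2.resize(im[o[1]:o[1]+sz[1],o[0]:o[0]+sz[0]],None,fx=f,fy=f,interpolation=cv2.INTER_CUBIC)
    for b,col in P:
        uv=proj(c,b); q=np.round((uv+.5-np.array(o))*f-.5).astype(int)
        for i in range(8):
            for j in range(i):
                if bin(i^j).count("1")==1: cv2.line(cr,q[i].tolist(),q[j].tolist(),col,1,cv2.LINE_AA)
    return cr
L=[.506,.0083,-.4185]
a=ov(12,"top",(275,205),(75,75),8,[(box(*L,.15,.08,.026,.078),(255,0,0)),(box(*L,.14,.08,zu,zu+.042),(0,0,255))]); cv2.imwrite("pics/ovt.png",a)
L=[.506,.0046,-.4185]
a=ov(12,"side",(300,190),(80,80),7.5,[(box(*L,.15,.08,.026,.078),(255,0,0)),(box(*L,.14,.08,zu,zu+.042),(0,0,255))]); cv2.imwrite("pics/ovs.png",a)
```

```text
(array([ 0.50597318,  0.00417463, -0.41386689]), np.float64(243.5), np.float64(245.88888888888889))
(array([ 0.50597318,  0.00417463, -0.41386689]), np.float64(255.30555555555554), np.float64(257.72222222222223))
```

View pics/ovt.png

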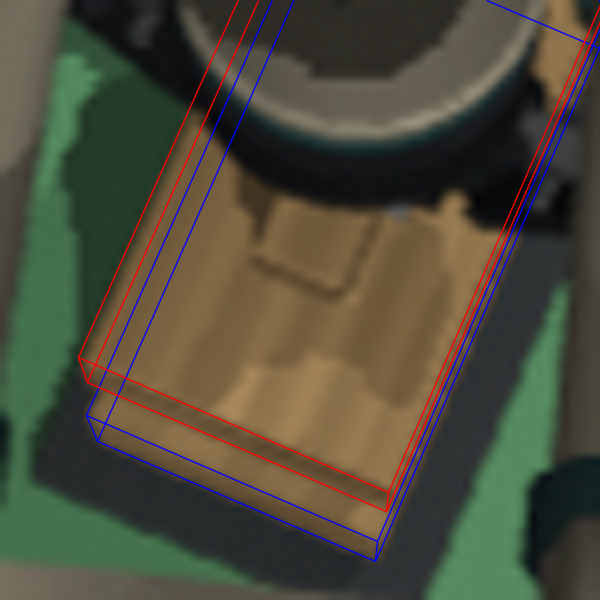

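View pics/ovs.png

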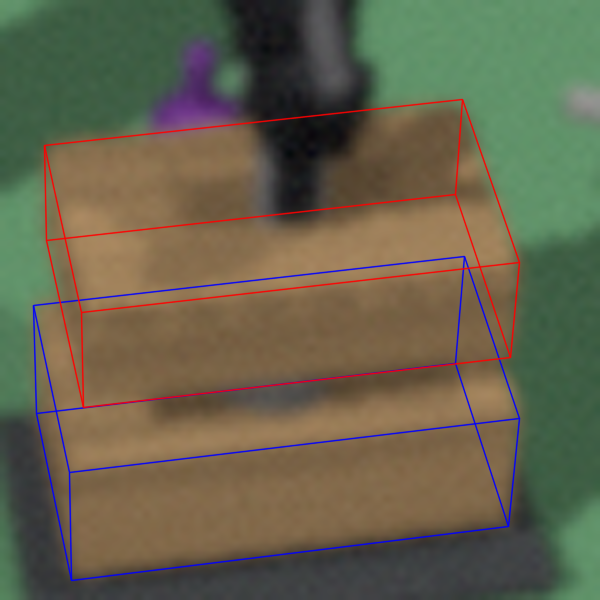

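Both overlays put the cover within about 1–2 mm of the lower half and square to it. That is inside the ±4 mm capture of the dowel tips. Descending in small steps and watching the force.

>>> drive_tool(
  steps=[
    [0.6,0,2,0.002,-1],
    [0.6,0,4,0.002,-1],
    [0.6,0,6,0.002,-1],
    [0.6,0,8,0.002,-1],
    [0.6,0,9,0.002,-1],
  ],
)

```text
clock: 14.9
position: [0.508, 0.0084, 0.1444]
ee_rot: [-0.003, 0.836, 0.548, -0.001]
contact_force: [0.8, -0.2, -2.5]
width: 0.0226
```

>>> drive_tool(
  steps=[
    [0,0,1,0,-1],
    [0,0,2,0,-1],
    [0,0,3,0,-1],
    [0,0,4,0,-1],
  ],
)

```text
clock: 15.3
position: [0.5081, 0.0084, 0.1403]
ee_rot: [-0.003, 0.836, 0.548, -0.001]
contact_force: [1.1, 0.2, -3.2]
width: 0.0221
```

>>> drive_tool(
  steps=[
    [0,0,1,0,-1],
    [0,0,2,0,-1],
    [0,0,3,0,-1],
    [0,0,4,0,-1],
    [0,0,5,0,-1],
  ],
)

```text
clock: 15.8
position: [0.5081, 0.0083, 0.1353]
ee_rot: [-0.003, 0.836, 0.548, -0.001]
contact_force: [0.8, 0.1, -2.4]
width: 0.0224
```

>>> drive_tool(
  steps=[
    [0,0,1,0,-1],
    [0,0,2,0,-1],
    [0,0,3,0,-1],
    [0,0,4,0,-1],
    [0,0,5,0,-1],
  ],
)

```text
clock: 16.3
position: [0.5081, 0.0083, 0.1302]
ee_rot: [-0.003, 0.836, 0.548, -0.001]
contact_force: [1.0, -0.4, -2.5]
width: 0.0223
```

>>> drive_tool(
  steps=[
    [0,0,1,0,-1],
    [0,0,2,0,-1],
    [0,0,3,0,-1],
    [0,0,4,0,-1],
    [0,0,4.5,0,-1],
  ],
)

```text
clock: 16.8
position: [0.508, 0.0083, 0.1257]
ee_rot: [-0.003, 0.836, 0.548, -0.001]
contact_force: [-0.6, -0.8, -0.2]
width: 0.0223
```

>>> drive_tool(
  steps=[
    [0,0,0.7,0,-1],
    [0,0,1.4,0,-1],
    [0,0,1.4,0,-1],
  ],
)

```text
clock: 17.1
position: [0.5079, 0.0085, 0.1249]
ee_rot: [-0.003, 0.836, 0.548, -0.001]
contact_force: [-2.7, 1.1, 5.5]
width: 0.0227
```

```bash
python3 -c "
from h import *
go([.506,.008,.124],1.154)
for c in('side','top'):
    im=manip.get_image(c); np.savez(f'{c}13.npz',im=im)
im=np.load('side13.npz')['im'];cv2.imwrite('pics/s13z.png',cv2.resize(im[190:270,300:380],None,fx=7.5,fy=7.5,interpolation=cv2.INTER_CUBIC))
"
```

```text
t 17.1 pos [0.5079 0.0085 0.1249] yaw 1.161 F [-2.7  1.1  5.5] w 0.0227 -> rel mm [-1.2 -1.6  0.9] turn 0.007 tilt [-0.004  0.004 -1.   ]
```

View pics/s13z.png

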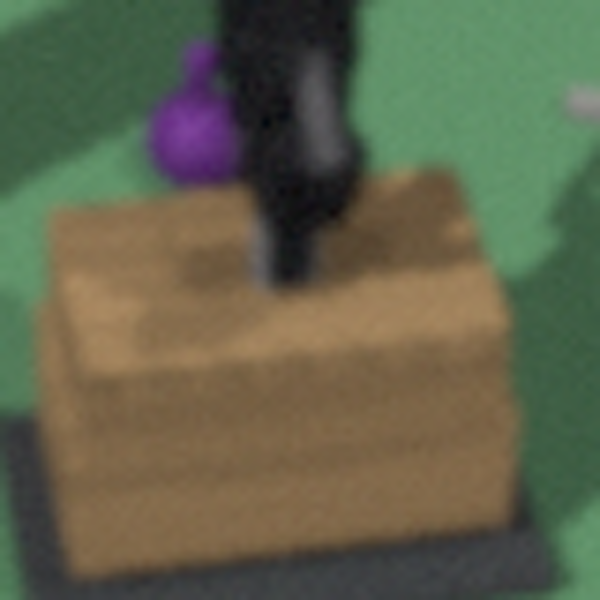

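The cover sits flush on the lower half, first contact near z = 0.1255. Now pressing in small steps.

>>> drive_tool(
  steps=[
    [0,0,0.3,0,-1],
    [0,0,0.6,0,-1],
    [0,0,1,0,-1],
    [0,0,1,0,-1],
    [0,0,1,0,-1],
  ],
)

```text
clock: 17.7
position: [0.5078, 0.0085, 0.1243]
ee_rot: [-0.003, 0.836, 0.548, -0.001]
contact_force: [-3.6, 0.1, 6.3]
width: 0.0224
```

>>> drive_tool(
  steps=[
    [0,0,0.5,0,-1],
    [0,0,1,0,-1],
    [0,0,1.5,0,-1],
    [0,0,2,0,-1],
    [0,0,2,0,-1],
  ],
)

```text
clock: 18.2
position: [0.5078, 0.0085, 0.1229]
ee_rot: [-0.002, 0.836, 0.548, -0.0]
contact_force: [-4.9, 0.0, 6.8]
width: 0.0226
```

>>> drive_tool(
  steps=[
    [-0.3,-0.6,0.3,0,-1],
    [-0.5,-1.2,0.6,0,-1],
    [-0.5,-1.2,1,0,-1],
    [-0.5,-1.2,1,0,-1],
  ],
)

```text
clock: 18.6
position: [0.5076, 0.0085, 0.1229]
ee_rot: [-0.001, 0.836, 0.548, 0.001]
contact_force: [-2.1, 0.8, 7.4]
width: 0.0224
```

>>> drive_tool(
  steps=[
    [0,0,0,0,-1],
  ],
)

```text
clock: 18.7
position: [0.5078, 0.0086, 0.1236]
ee_rot: [-0.001, 0.836, 0.548, 0.001]
contact_force: [-3.1, -0.2, 6.5]
width: 0.0222
```

>>> drive_tool(
  steps=[
    [-0.5,-1,1,0,-1],
    [-0.6,-1.4,2,0,-1],
    [-0.6,-1.4,3,0,-1],
    [-0.6,-1.4,4,0,-1],
    [-0.6,-1.4,4,0,-1],
  ],
)

```text
clock: 19.2
position: [0.5077, 0.0086, 0.1209]
ee_rot: [-0.0, 0.836, 0.548, 0.002]
contact_force: [-2.1, 1.0, 9.6]
width: 0.0224
```

```bash
python3 -c "
from h import *
go([.506,.008,.124],1.154)
for c in('side','top'):
    im=manip.get_image(c); np.savez(f'{c}14.npz',im=im)
im=np.load('side14.npz')['im'];cv2.imwrite('pics/s14z.png',cv2.resize(im[190:270,300:380],None,fx=7.5,fy=7.5,interpolation=cv2.INTER_CUBIC))
"
```

```text
t 19.2 pos [0.5077 0.0086 0.1209] yaw 1.161 F [-2.1  1.   9.6] w 0.0224 -> rel mm [-1.2 -1.4 -3.1] turn 0.007 tilt [ 0.004  0.003 -1.   ]
```

View pics/s14z.png

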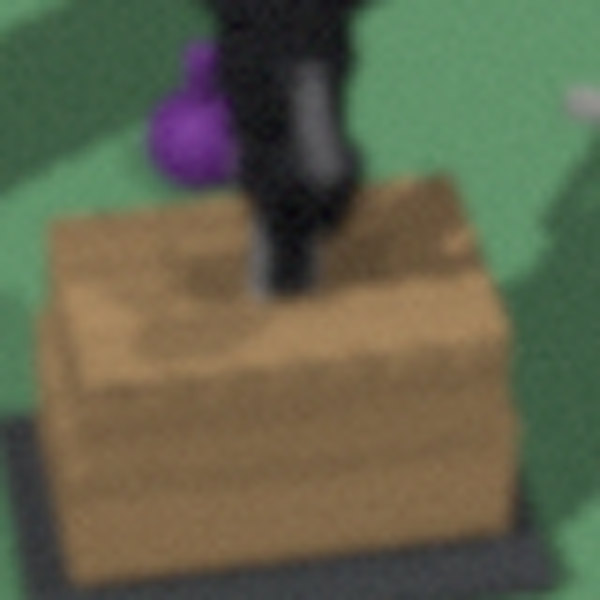

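>>> drive_tool(
  steps=[
    [-0.3,-0.5,1.5,0,-1],
    [-0.4,-1,2.5,0,-1],
    [-0.4,-1,3.5,0,-1],
    [-0.4,-1,3.5,0,-1],
    [-0.4,-1,3.5,0,-1],
  ],
)

```text
clock: 19.8
position: [0.5078, 0.0086, 0.1191]
ee_rot: [0.001, 0.836, 0.548, 0.004]
contact_force: [-2.3, 1.0, 11.0]
width: 0.0224
```

```bash
python3 -c "
from h import *
for i in range(3):
    im=manip.get_image('side'); go([.506,.008,.124],1.154)
np.savez('side15.npz',im=im)
np.savez('top15.npz',im=manip.get_image('top'))
from fit2 import *
# seam/relative sink: fit whole stack height in side: find vertical shift between side13, side15
a=np.load('side13.npz')['im'];b=im
g=lambda i:cv2.cvtColor(i,cv2.COLOR_BGR2GRAY).astype(np.float32)
for (x0,y0,x1,y1,n) in((300,212,332,268,'all-left'),(345,225,372,262,'right')):
    print(n,cv2.phaseCorrelate(g(a)[y0:y1,x0:x1],g(b)[y0:y1,x0:x1],cv2.createHanningWindow((x1-x0,y1-y0),cv2.CV_32F)))
print('px per 6mm drop',proj('side',[[.48,-.03,.1],[.48,-.03,.094]]))
z=np.load('top0.npz')['im']
cv2.imwrite('pics/s15z.png',cv2.resize(b[190:270,300:380],None,fx=7.5,fy=7.5,interpolation=cv2.INTER_CUBIC))
cv2.imwrite('pics/s15full.png',b)
"
```

```text
t 19.85 pos [0.5078 0.0085 0.1191] yaw 1.161 F [-3.1  1.2 11.8] w 0.0224 -> rel mm [-1.2 -1.4 -4.9] turn 0.007 tilt [ 0.007  0.003 -1.   ]
t 19.9 pos [0.5078 0.0086 0.1192] yaw 1.161 F [-2.4  0.1 11.4] w 0.0224 -> rel mm [-1.2 -1.4 -4.9] turn 0.007 tilt [ 0.007  0.003 -1.   ]
t 19.95 pos [0.5078 0.0086 0.1192] yaw 1.161 F [-2.2 -0.4 10.8] w 0.0224 -> rel mm [-1.2 -1.4 -4.8] turn 0.007 tilt [ 0.007  0.003 -1.   ]
all-left ((-0.028729855651207004, 1.5396695726511034), 0.938556436697642)
right ((0.0823014669725044, 0.8828477123962308), 0.6635692225562202)
px per 6mm drop [[335.44702301 243.6691359 ]
 [335.38769579 245.41509376]]
```

View pics/s15z.png

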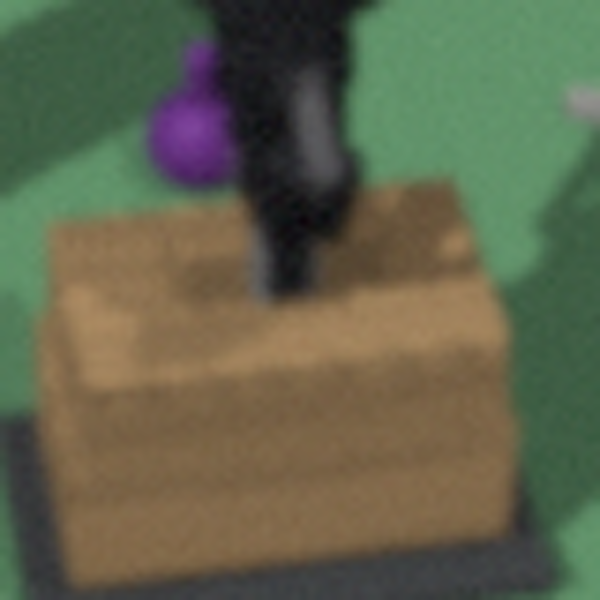

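View pics/s15full.png

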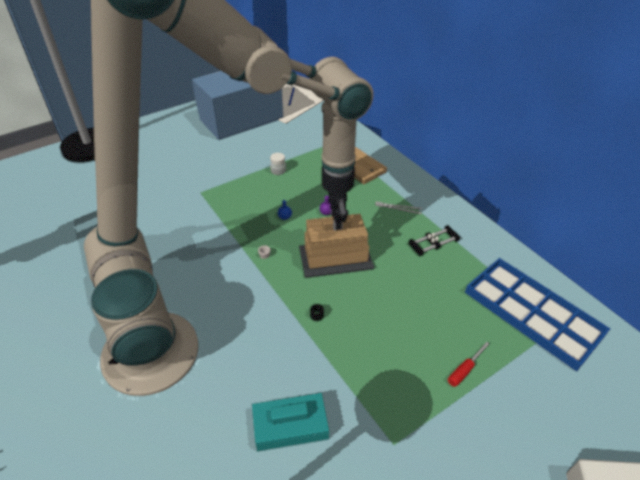

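The pressed state is steady: push about 11 N, hand down about 6 mm from first contact, seam closed, and the bystanders I can see look unmoved. Handing in.

```bash
python3 -c "
from rig import manip
print(manip.sign_off()); s=manip.get_state(); print(s['clock'],s['position'],s['contact_force'])"
```

```text
the job is handed in; nothing more can be done
None
the job is handed in; nothing more can be done
```

I put the clock in the well, set the upper half on the dowels and pressed it down. I handed the job in at about 20 s with the hand still gripping the rib; the rig gives no verdict.

- **Clock:** I lifted the steel clock by its stem and lowered it until the floor answered with 4.7 N, then let go. The side picture afterwards showed it upright and centred in the well.
- **Upper half:** I gripped the oak cover across its rib and corrected its position by about 2.5 mm from both cameras. It went onto the dowels with no clear extra force, and the last side pictures show the seam closed.
- **Press:** The last readings were steady at about 11 N, and the hand was about 6 mm below first contact. By the spring figures, that force means the lower half has sunk about 6 mm. The picture shift gave about 5.3 mm, counted from a moment when it was already lightly loaded.

**Checks that were not clean:**
- **Sideways load:** A push of 2–3 N was left on the cover at the end. The hand sat about 2 mm off along the dowel line, and easing it over only partly removed the load.
- **Camera mismatch:** The two cameras disagreed by up to 4 mm on absolute position. I worked from how the parts lay relative to each other in each view.
- **Gap under the cover:** I could not measure it directly. The hand height and the force agree with it being within about 1 mm of home.
- **Bystanders:** I judged by eye, from the final side picture, that the other things had not moved.

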